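Load, lock and hold a tube carrier on the rack reader

TASK

On the flatbed rack reader, set the aluminium tube block with the stepped ends fully down into the pocket of the carrier, keeping it upright, and swing the carrier's locking lever fully shut over the block's end. Bring the loaded carrier square into the corner between the reader's long fence and its end stop and, with one diagonal push, keep it pressed against the fence and down onto the glass together, firmly but not so hard as to strain the glass. Finish while holding it pressed there (do not let go), and leave the other things on the bench where they are.

Things in the scene. Friction and masses are not known exactly. Their poses are not given: they have to be found in the camera images.
- reader: Flatbed rack reader, a low white housing 204 mm (its x) by 236 mm (its y), fixed to the bench; its flat glass bed lies 54 mm above the bench. Origin: centre of the underside. Axes: x points from its front (robot side) to its fence, y to its left, z up. Its place and yaw vary a few cm and up to 0.2 rad.
- glass: The reader's glass bed, 172 x 204 mm, fixed and smooth: the carrier slides on it with friction of about 0.3. Origin on its upper face, 54 mm above the bench, directly above the reader's origin; axes as the reader's.
- fence: Aluminium fence along the far (+x) edge of the glass, fixed to the reader: a bar 200 mm long (along the reader's y), 10 mm thick, standing 12 mm above the glass. Its inner face (towards the robot) is at x = +75 mm of the reader's frame. Origin as glass.
- stop: Aluminium end stop at the right (-y) edge of the glass, fixed to the reader: a bar 70 mm long along the reader's x (from x = 5 to 75 mm), 10 mm thick, 12 mm high, square to the fence. Its inner (left, +y) face is at y = -90 mm of the reader's frame. Origin as glass.
- corner (a point): The inner corner at glass level where the inner faces of fence and stop meet: (75, -90, 54) mm in the reader's frame; axes as the reader's. With the carrier home, carrier lies at (-43, +64, 0) mm from here along the reader's axes, with the same yaw as the reader.
- carrier: Loose grey frame 86 mm (its x) by 128 mm (its y), 0.45 kg, flat on the glass; starts 20-42 mm short of the fence, 14-40 mm short of the stop, up to 0.2 rad askew. Origin: centre of its underside; +x to the face that meets the fence, +y left, z up; its -y end meets the stop. Frame (x -23 to +43 mm) 26 mm high; in front of it a low step. Too wide to grip across: push or slide it.
- step (a point): Middle of the finger step along the carrier's front, (-33, 0, 10) mm in its frame. The step (x -43 to -23 mm, full width) is 10 mm high; beyond it an upright wall at x = -23 mm rises to 26 mm above the glass. Fingertips set down here press down on the step and forward against the wall, 10 mm ahead.
- pocket (a point): Centre of the pocket's floor ledge, (10, 0, 4) mm in the carrier's frame, axes as the carrier's. The pocket is 44 mm (x) by 92 mm (y) and 22 mm deep, with a 4 mm chamfer at its mouth; its floor is an open window with a ledge round it. Seated, block lies at this point with its y along the carrier's y, either way round.
- pivot (a point): The lever's upright pivot, (-18, 38, 26) mm in the carrier's frame, on the front wall near its left end; axes as the carrier's.
- lever (a joint): Angle of the locking lever about its upright pivot, rad. 0 = shut: arm along the carrier's +x across the pocket's left end, over the seated block's step. Grows counterclockwise seen from above: at 1.57 the arm points along the carrier's +y, outboard. Range 0 to 2.2, starts at 1.5 to 2.1; stays where left (1 N at the knob moves it). A block not fully down obstructs it.
- lever_knob (a point): Middle of the exposed part of the lever's black knob, an upright cylinder 11 mm in diameter, on the lever arm 54 mm from the pivot. The arm is a steel bar 10 mm wide, 6 mm thick (27.5 to 33.5 mm above the glass); the knob's top is 53 mm above the glass; this point is 44 mm above the glass.
- block: Loose aluminium tube block 40 mm (its x) by 88 mm (its y), 0.3 kg. Its middle 60 mm is 46 mm high with 24 capped tubes (caps to 50.5 mm); the 14 mm at each end is a step 21 mm high. Origin: centre of underside; ends alike. Stands left or right of the reader, yaw within 0.6 rad. Grip across the 40 mm on the high middle; seated, 24 mm of it stands above the frame's top.
- spare_block: A bystander: plain rectangular aluminium block with straight ends, 60 x 92 x 50 mm high, six wide empty holes in its top. Lies to one side of the reader, the tube block to the other; which side is which varies. Origin: centre of its underside.
- bottle_a: A bystander: glass bottle with screw cap, 68 mm diameter, 125 mm high, to the left. Origin: centre of its underside.
- bottle_b: A bystander: like bottle_a, next to it. Origin: centre of its underside.
- tube_rack: A bystander: full-size tube rack 86 x 128 x 36 mm high, behind and left of the reader. Origin: centre of its underside.
- tip_box: A bystander: box of pipette tips, 87 x 124 x 70 mm high, behind and right of the reader. Origin: centre of its underside.
- marker: A bystander: marker pen, 130 mm long, 12 mm thick, lying in front of the reader. Origin: centre of its underside.
- pipette: A bystander: hand pipette, 250 mm long, 28 mm thick, lying far right. Origin: centre of its underside.
Not all that is in view belongs to the job. What is shaped like the carrier but green is not meant.

How it is judged:
On the way, in this order (a step that is already met when the one before it is completed fails the run):
1. the tube block sits fully down in the carrier's pocket (horizontal distance between block and pocket below 0.004 m and z of block in the frame of pocket between -0.003 and 0.0025 m and angle between the y axis of block and the y axis of carrier, either way round below 0.08 rad), for 0.2 s.
2. the lever is fully shut over the seated block (all of step 1 and value of joint lever below 0.1 rad), for 0.2 s.
At the end, for the whole second after the job is handed in: Block fully down in the pocket (within 2.5 mm), lever under 0.1 rad; carrier flat on the glass, within 2.5 mm of the fence and 3 mm of the stop, square within 0.025 rad; through the last second pushed on the fence with over 3 N while the glass bears 11 to 60 N (own weight 6 to 9.5 N) (all of step 2 and x of carrier in the frame of corner between -0.0455 and -0.0405 m and y of carrier in the frame of corner between 0.0615 and 0.067 m and z of carrier in the frame of corner between -0.002 and 0.0015 m and angle between the x axis of carrier and the x axis of reader, either way round below 0.025 rad and contact force between carrier and fence above 3 N and contact force between carrier and glass between 11 and 60 N); the arm keeps its last pose, push and grip.
It fails at once if the tube block was tipped over (angle between block's own z axis and vertical above 0.6 rad).
It fails at once if another thing on the bench was knocked or moved (more than 25 mm) (distance of any of spare_block, bottle_a, bottle_b, tube_rack, tip_box, marker, pipette from where it was at the start of the episode above 0.025 m).
It also fails if it takes over 72 s, if anything falls off the work surface, if the arm or the gripper's body presses on something with over 40 N, if the wrist force passes 120 N, or if a joint passes its speed limit or range.

ROBOT

A 7-joint arm with a two-finger parallel gripper is mounted at the origin on the work surface. World frame = base frame: x ahead of the robot, y to its left, z up, the work surface at z = 0. Lengths are in m, angles in rad, forces in N, time in s.
With the tool pointing down it reaches from about 0.4 to 0.875 m from the base axis. Payload 19.3 kg.
Tool frame: the origin (TCP) lies at the very end of the fingers, on their centre line; the grasp point (between the pads) lies 19 mm behind it; x points along the fingers, y is the direction in which the jaws open and shut, and the axes are right-handed (so a half turn about x gives the same grasp; the last joint's range is limited). The gripper opens to 85 mm and grips with 20 to 120 N. Pads are 22 mm wide; open, the fingers measure 114 mm over their backs; the gripper's body (76 mm by 85 mm) begins 54 mm behind the grasp point. The pads swing forward as they close: fully open they stand 13 mm farther back than shut.
Start: joints at [-1.192, 0.521, -0.036, 1.599, 0.021, 1.021, -0.113], TCP at [0.271, 0.563, 0.231] pointing down, gripper open.
Joint ranges: [-2.91, 2.91], [-0.3, 2.13], [-1.5, 1.42], [0.17, 2.43], [-1.26, 4.41], [0.16, 1.93], [-2.52, 2.52]. Speed limits (rad/s): [1.89, 1.89, 2.39, 2.39, 3.01, 3.01, 3.01].

INTERFACE

Orientations are given as [roll, pitch, yaw] about the fixed x, y, z axes, in that order (R = Rz(yaw) Ry(pitch) Rx(roll)).
In Python, from station import observe, camera, calibration, ticket, models gives the robot as it stands.
- The arm moves only by the shell command python3 -m jog 'ROWS' [FORCE]. ROWS is JSON, one flat list of numbers, 5 for each row, row after row: the shift along the tool's x, y, z in m, then the turn about the tool's x in degrees, then the opening, from 0 (shut) to 1 (fully open). In form: [tx, ty, tz, spin, hand, tx, ty, tz, spin, hand, ...]. A call has 1 to 20 rows; each row is the pose to reach, as a shift and turn from the pose commanded when the call began, along the tool's axes at that moment; what a row does not reach only later rows make up. A row lasts 1/8 s, in which the tool goes at most 62.5 mm and 10.7 degrees, less where a joint would pass 70% of its speed; a pose out of reach is approached as far as the arm can. A call with a gripper value outside its range is refused whole. The fingers move at their own pace and stop on an object; FORCE is the grip in N (left out, the last holds). Time passes only in rows, so rows that repeat a pose let the fingers close. It gives the time, the measured TCP pose, the force and the opening at its end, in the units of the state.
- observe(): the state, without advancing time (a new reading comes with each control period).
- camera(name): name is "side" or "top" or "wrist"; returns the picture (480x640x3 uint8, blue, green, red); there is no depth.
- calibration(name): a dict with "vertical_fov" (degrees; the focal length in pixels is half the picture's height over the tangent of half this angle, whatever the lens; pixels are square), "cx", "cy" (the principal point, pixels), "view" (4x4, takes a point from world to camera coordinates); the wrist camera has in their place "hand_eye" (4x4, takes a point from camera to tool coordinates, whose origin is the TCP and whose axes are the tool frame's). Camera axes: x right, y down, z forward; pixel columns grow to the right and rows downward; lengths in m; the calibration is good to about 2 mm. A picture is of the moment at which its call begins: read the wrist's pose just before it. calibration takes no time and is no camera call.
- ticket.close_job(): hands the job in, once; it reports no verdict.
Trained networks look in the newest picture that a camera, given by its name, has taken for a name from the list of things; names that differ only in an ending like _2 or _b are one class to them, and where a whole thing is asked for, a point or a joint stands for the part that bears it (a point fixed in the world has none). Each returns a list of dicts, best first, with "conf" (0 to 1); they miss things now and then, are a little off and sometimes report something else, mostly with a low value. They report only what shows in the picture. A call takes as long as a camera call. They do not tell look-alikes from the thing itself.
- models.outline_of(target, camera): "mask" (480x640 bool, what is visible of it) and "extent" ([centre column, centre row, width, height] in pixels, round what is visible of it).
The state is a dict: "clock": time; "joint_positions": joint angles; "qd": joint speeds; "effort": joint torques, N m; "ee_pos": TCP position; "orientation": TCP orientation; "force": force on the tool from outside, world axes, zero at the start; "ft_torque": the same for the moment, N m; "grip_width": finger opening in m.
Only numpy, scipy, OpenCV 4.12 (cv2) and the standard library are available. Lean on these libraries where they do the work, as an engineer would, in place of code of your own. Each camera call takes 0.05 s, during which the arm holds its last target.

## Working session

There is one attempt and no reset: what is moved stays moved. The work goes in short steps, Python scripts to look and compute and a shell command to move; the robot and the scene stay as the last step left them, time stands still between calls to the robot, and variables do not carry over. Pictures are saved under pics/ and viewed, and the job is handed in when it is done.

```bash
ls; mkdir -p pics; python3 - <<'E'
from station import observe, camera, calibration
import cv2
s=observe()
for k,v in s.items(): print(k,v)
for n in ["side","top","wrist"]:
    im=camera(n); cv2.imwrite(f"pics/{n}0.png",im); print(n,calibration(n))
E
```

```text
pics
clock 0.0
joint_positions [-1.19222414  0.52202101 -0.03630937  1.59999347  0.0212241   1.02110885
 -0.11278655]
qd [ 0.00059813  0.00129353  0.00081193  0.00117561  0.00078469 -0.00063
  0.00156776]
effort [-1.34264599e-03 -9.27120996e+01  1.97911732e+00 -3.69962633e+01
  1.77399558e-02  7.79947004e-03 -2.09389412e-06]
ee_pos [0.27106573 0.56278725 0.23072679]
orientation [-1.4733887   1.56965111 -1.9221607 ]
force [-0.44780094 -1.03444594 -0.23832378]
ft_torque [-0.04295778  0.02562484 -0.01016882]
grip_width 0.08520097528056171
side {'vertical_fov': 52.80220134939183, 'cx': 321.917622709527, 'cy': 235.7372969745043, 'view': array([[ 0.9481579 , -0.31777305,  0.00411067, -0.52428608],
       [-0.19202423, -0.58316454, -0.78933251,  0.17510471],
       [ 0.25322579,  0.74762251, -0.61395219,  0.95458252],
       [ 0.        ,  0.        ,  0.        ,  1.        ]])}
top {'vertical_fov': 55.83993964606522, 'cx': 320.23219695948023, 'cy': 244.0194729220088, 'view': array([[-0.01279194, -0.99970411,  0.02068947, -0.00461614],
       [-0.99947247,  0.01216577, -0.03011273,  0.55354325],
       [ 0.02985211, -0.02106376, -0.99933236,  1.06790942],
       [ 0.        ,  0.        ,  0.        ,  1.        ]])}
wrist {'vertical_fov': 62.732099422307364, 'cx': 321.45558098145534, 'cy': 241.58406016418672, 'hand_eye': array([[ 6.26235436e-04, -3.26038144e-01,  9.45356407e-01,
        -1.42355214e-01],
       [ 9.99998990e-01, -1.00192381e-03, -1.00797982e-03,
         6.90611532e-04],
       [ 1.27581496e-03,  9.45356083e-01,  3.26037188e-01,
        -8.41429683e-02],
       [ 0.00000000e+00,  0.00000000e+00,  0.00000000e+00,
         1.00000000e+00]])}
```

View pics/top0.png

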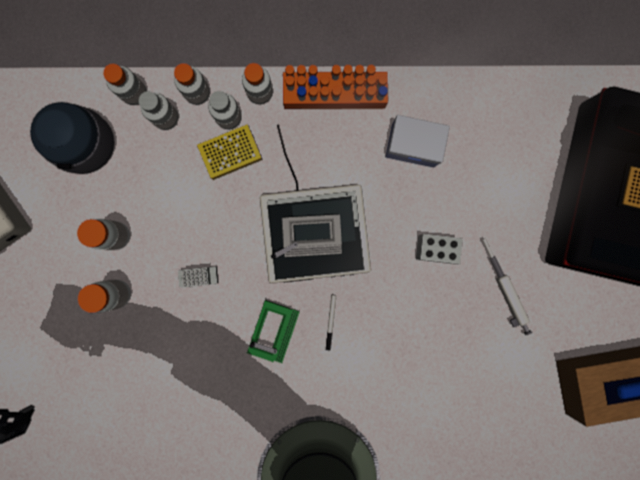

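View pics/side0.png

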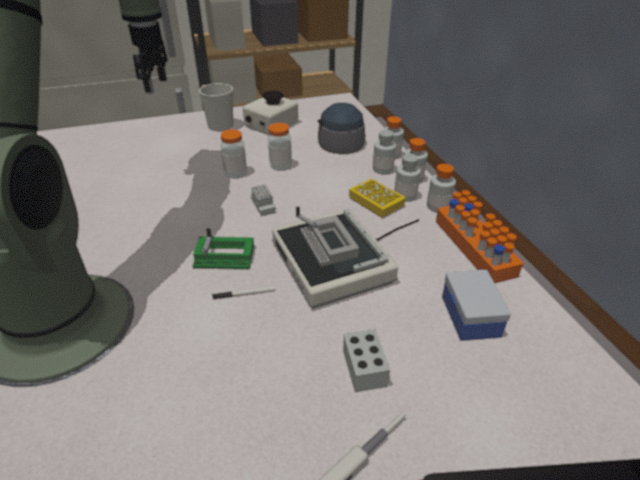

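View pics/wrist0.png

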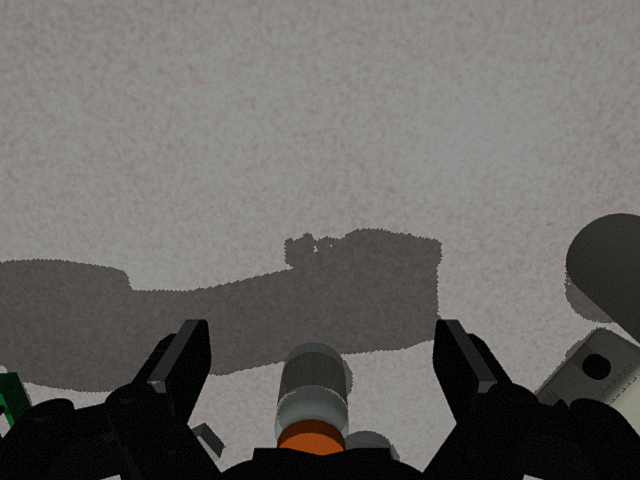

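The top view shows the tube block at about (198,275) left of the reader, the reader at (316,233), the carrier at (312,235) with its lever pointing left to (276,256), and the green look-alike at (273,330). Next I measure these.

```bash
cat > h.py <<'E'
import numpy as np, cv2
from scipy.spatial.transform import Rotation as R
from station import observe, camera, calibration, models
def K(c):
    f=240/np.tan(np.radians(c["vertical_fov"]/2)); return f,c["cx"],c["cy"]
def pose(s=None):
    s=s or observe(); T=np.eye(4); T[:3,:3]=R.from_euler('xyz',s["orientation"]).as_matrix(); T[:3,3]=s["ee_pos"]; return T
def camT(name,s=None):
    c=calibration(name)
    if name=="wrist": return pose(s)@np.array(c["hand_eye"])
    return np.linalg.inv(c["view"])
def back(name,px,z,T=None):
    c=calibration(name); f,cx,cy=K(c); T=camT(name) if T is None else T
    px=np.atleast_2d(np.asarray(px,float)); z=np.broadcast_to(z,(len(px),))
    d=np.c_[(px[:,0]-cx)/f,(px[:,1]-cy)/f,np.ones(len(px))]@T[:3,:3].T
    o=T[:3,3]; return o+d*((z-o[2])/d[:,2])[:,None]
def proj(name,P,T=None):
    c=calibration(name); f,cx,cy=K(c); T=camT(name) if T is None else T
    P=np.atleast_2d(P); q=(P-T[:3,3])@T[:3,:3]; return np.c_[f*q[:,0]/q[:,2]+cx,f*q[:,1]/q[:,2]+cy]
E
python3 - <<'E'
from h import *
im=camera("top"); cv2.imwrite("pics/crop.png",cv2.resize(im[160:370,160:380],None,fx=3.5,fy=2.8,interpolation=cv2.INTER_CUBIC))
for t in ["reader","carrier","block","lever_knob","glass"]:
    for d in models.outline_of(t,"top")[:3]:
        m=d["mask"].astype(np.uint8); c,_=cv2.findContours(m,0,2); c=max(c,key=cv2.contourArea)
        print(t,round(d["conf"],2),np.round(d["extent"]),cv2.minAreaRect(c))
s=observe(); print(s["clock"])
E
```

```text
reader 0.72 [315. 206. 113. 153.] ((313.99530029296875, 225.62115478515625), (109.00450134277344, 104.47693634033203), 84.0938491821289)
carrier 0.76 [272. 332.  54.  62.] ((273.2586975097656, 331.6251220703125), (36.42856216430664, 57.6181755065918), 19.23067283630371)
carrier 0.62 [308. 238.  69.  44.] ((305.75384521484375, 236.56922912597656), (39.71653366088867, 71.66726684570312), 86.8201675415039)
carrier 0.24 [421. 142.  63.  46.] ((417.51495361328125, 142.02210998535156), (57.4473762512207, 44.26582717895508), 10.885527610778809)
block 0.94 [197. 278.  38.  21.] ((198.0148468017578, 277.14849853515625), (17.612157821655273, 39.60247802734375), 84.2894058227539)
lever_knob 0.71 [285. 250.  24.  18.] ((284.4000244140625, 250.30003356933594), (5.366562843322754, 28.174455642700195), 63.43495178222656)
lever_knob 0.63 [263. 349.  27.   6.] ((262.79412841796875, 347.3235778808594), (27.891597747802734, 7.033533096313477), 14.03624439239502)
glass 0.64 [199. 278.  38.  25.] ((198.3426971435547, 277.1553649902344), (17.67250633239746, 40.4787483215332), 84.64418029785156)
glass 0.61 [317. 237.  95.  81.] ((315.6072692871094, 237.92990112304688), (74.73493194580078, 90.01813507080078), 83.41805267333984)
glass 0.32 [311. 199.  90.  14.] ((311.48712158203125, 198.3763427734375), (7.065934658050537, 87.67146301269531), 84.05313110351562)
0.45
```

View pics/crop.png

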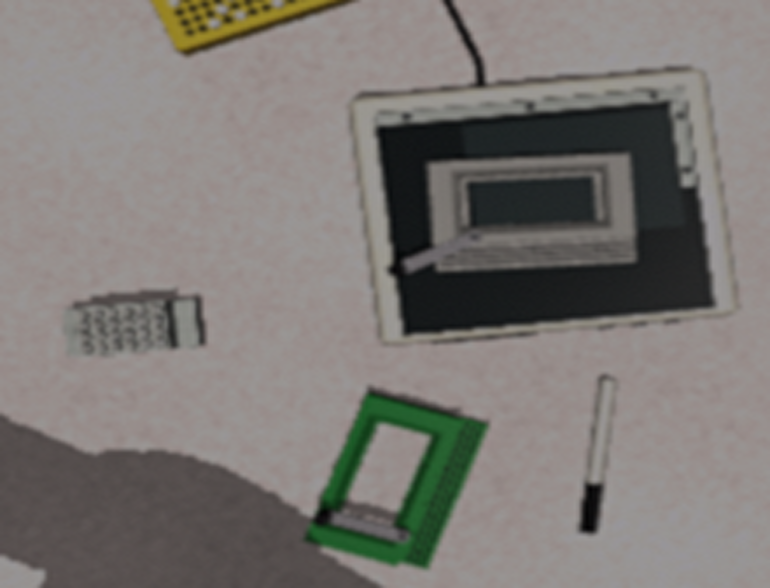

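```bash
python3 - <<'E'
from h import *
np.set_printoptions(precision=4,suppress=True)
def c(p): p=np.array(p,float); return np.c_[p[:,0]/3.5+160,p[:,1]/2.8+160]
T=pose(); print(T)
# carrier top frame corners & front step
car=back("top",c([[428,162],[634,153]]),.08); print("far top corners L,R",car, np.arctan2(*(car[0]-car[1])[[1,0]])-np.pi/2)
near=back("top",c([[437,270],[637,262]]),[.064,.064]); print("near step corners",near,np.arctan2(*(near[0]-near[1])[[1,0]])-np.pi/2)
rd=back("top",c([[352,98],[704,68],[736,312],[386,344]]),.05); print("reader",rd,rd.mean(0))
print(np.arctan2(*(rd[0]-rd[1])[[1,0]])-np.pi/2,np.arctan2(*(rd[3]-rd[2])[[1,0]])-np.pi/2)
m=[d for d in models.outline_of("block","top")][0]["mask"].astype(np.uint8)
cn,_=cv2.findContours(m,0,2); r=cv2.minAreaRect(max(cn,key=cv2.contourArea)); b=cv2.boxPoints(r); print(back("top",b,.0),back("top",b,.035).mean(0))
bb=back("top",c([[82,307],[170,302],[172,348],[84,352]]),.046);print("blk high",bb,bb.mean(0))
print("knob",back("top",c([[400,268]]),.107), "pivot",back("top",c([[475,236]]),.087))
E
```

```text
[[-0.      0.434   0.9009  0.2712]
 [-0.0001  0.9009 -0.434   0.5631]
 [-1.     -0.0001  0.      0.2312]
 [ 0.      0.      0.      1.    ]]
far top corners L,R [[ 0.6104  0.0734  0.08  ]
 [ 0.6161 -0.0574  0.08  ]] 0.043788915507160464
near step corners [[ 0.5248  0.0695  0.064 ]
 [ 0.5296 -0.0592  0.064 ]] 0.03727695233771189
reader [[ 0.6659  0.1243  0.05  ]
 [ 0.6884 -0.1064  0.05  ]
 [ 0.4881 -0.1243  0.05  ]
 [ 0.4653  0.104   0.05  ]] [ 0.5769 -0.0006  0.05  ]
0.09688153068779393 0.09989912364438847
[[0.4952 0.3283 0.    ]
 [0.5034 0.2351 0.    ]
 [0.4617 0.2312 0.    ]
 [0.4537 0.3243 0.    ]] [0.4799 0.2711 0.035 ]
blk high [[0.4978 0.3013 0.046 ]
 [0.5011 0.2444 0.046 ]
 [0.4637 0.2433 0.046 ]
 [0.4613 0.3002 0.046 ]] [0.481  0.2723 0.046 ]
knob [[0.5265 0.0898 0.107 ]] pivot [[0.5512 0.0441 0.087 ]]
```

```bash
python3 -m jog '[0,-0.02,0.04,8,1, 0,-0.045,0.085,17,1, 0,-0.07,0.13,26,1, 0,-0.1,0.18,35,1, 0,-0.125,0.23,44,1, 0,-0.15,0.275,52,1, 0,-0.165,0.305,59,1, 0,-0.171,0.3155,60,1, 0,-0.171,0.3155,60,1, 0,-0.171,0.3155,60,1]'
python3 - <<'E'
from h import *
np.set_printoptions(precision=4,suppress=True)
s=observe(); T=camT("wrist",s); im=camera("wrist"); cv2.imwrite("pics/w1.png",im); np.save("T1.npy",T)
print(pose(s),s["joint_positions"],s["clock"])
E
```

```text
clock: 1.75
ee_pos: [0.4805, 0.2734, 0.2312]
orientation: [-2.476, 1.57, 2.315]
force: [0.1, 1.3, -0.2]
grip_width: 0.0853
[[-0.0004  0.997   0.0778  0.4805]
 [ 0.0004  0.0778 -0.997   0.2734]
 [-1.     -0.0004 -0.0005  0.2312]
 [ 0.      0.      0.      1.    ]] [-0.8282  0.4193  0.2761  1.8041 -0.1389  0.937  -0.4146] 1.75
```

View pics/w1.png

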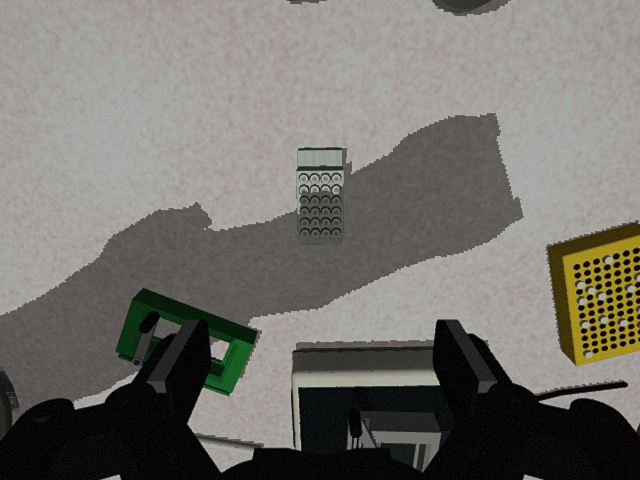

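The block shows at (320,197) in the wrist view, with a step end at the top and the caps below it. I'll zoom in for exact edges.

```bash
python3 - <<'E'
from h import *
im=cv2.imread("pics/w1.png"); c=im[135:255,270:370]; c=cv2.convertScaleAbs(c,alpha=1.6)
cv2.imwrite("pics/w1c.png",cv2.resize(c,None,fx=5,fy=5,interpolation=cv2.INTER_CUBIC))
E
```

```text
(no output)
```

View pics/w1c.png

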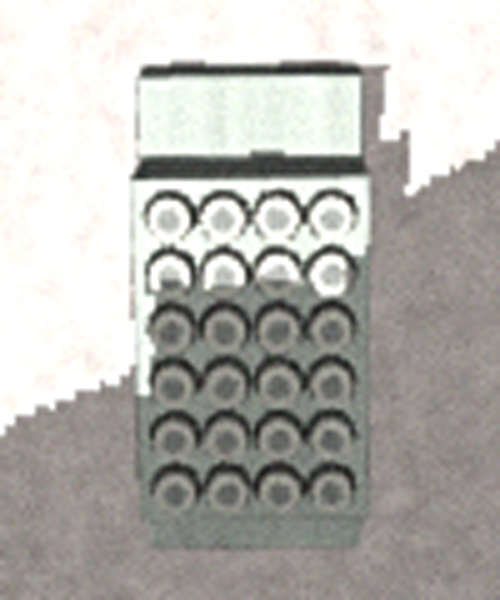

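```bash
python3 - <<'E'
from h import *
np.set_printoptions(precision=4,suppress=True)
T=np.load("T1.npy")
p=np.array([[134,178],[369,178],[365,516],[138,516]])/5+[270-.4,135-.4]
b=back("wrist",p,.046,T); print(b,b.mean(0)); c=b.mean(0)
print("len",np.linalg.norm(b[1]-b[0]),np.linalg.norm(b[2]-b[1]))
u=(b[0]+b[1]-b[2]-b[3]);print("yaw",np.degrees(np.arctan2(u[1],u[0]))-90)
P=pose(); print("tool shift",P[:3,:3].T@(np.r_[c[:2],.026]-P[:3,3]), np.degrees(np.arctan2(P[1,1],P[0,1])))
p=np.array([[170,213],[333,213],[330,487],[174,487]])/5+[270-.4,135-.4]
print(back("wrist",p,.0505,T).mean(0))
E
```

```text
[[0.4572 0.3059 0.046 ]
 [0.496  0.3089 0.046 ]
 [0.5009 0.2501 0.046 ]
 [0.4612 0.247  0.046 ]] [0.4788 0.278  0.046 ]
len 0.03893720555998298 0.05904385175602501
yaw 4.312493206189089
tool shift [ 0.2053 -0.0012 -0.0046] 4.448416534553225
[0.4788 0.2789 0.0505]
```

```bash
python3 -m jog '[0.03,-0.001,-0.004,0,1, 0.07,-0.001,-0.0045,0,1, 0.1,-0.001,-0.0045,0,1, 0.1,-0.001,-0.0045,0,1]'
python3 - <<'E'
from h import *
np.set_printoptions(precision=4,suppress=True)
s=observe(); T=camT("wrist",s); im=camera("wrist"); np.save("T2.npy",T); cv2.imwrite("pics/w2.png",im)
print(pose(s))
E
```

```text
clock: 2.3
ee_pos: [0.4785, 0.2767, 0.1298]
orientation: [-1.069, 1.567, -2.563]
force: [-0.3, -0.2, 1.3]
grip_width: 0.0856
[[-0.0029  0.9971  0.0765  0.4785]
 [-0.0019  0.0765 -0.9971  0.2767]
 [-1.     -0.0031  0.0017  0.1298]
 [ 0.      0.      0.      1.    ]]
```

View pics/w2.png

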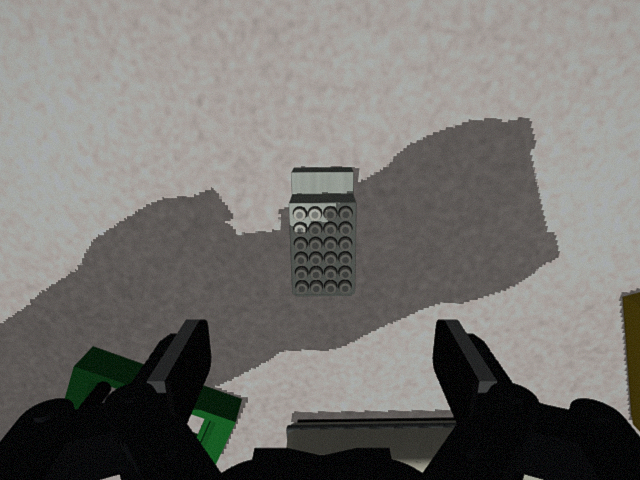

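The block now spans columns 290–356. The high part's top covers rows 203–295.

```bash
python3 - <<'E'
from h import *
np.set_printoptions(precision=4,suppress=True)
T=np.load("T2.npy")
im=cv2.imread("pics/w2.png"); c=cv2.convertScaleAbs(im[160:305,270:375],alpha=1.6); cv2.imwrite("pics/w2c.png",cv2.resize(c,None,fx=4,fy=4,interpolation=cv2.INTER_CUBIC))
b=back("wrist",[[290,203],[355.5,202.5],[355,295],[291,295.5]],.046,T); print(b,b.mean(0)); c=b.mean(0)
P=pose(); print("tool shift",P[:3,:3].T@(np.r_[c[:2],.026]-P[:3,3]))
E
```

```text
[[0.4577 0.3057 0.046 ]
 [0.496  0.3089 0.046 ]
 [0.502  0.2488 0.046 ]
 [0.4613 0.2454 0.046 ]] [0.4792 0.2772 0.046 ]
tool shift [ 0.1053 -0.0001 -0.0003]
```

View pics/w2c.png

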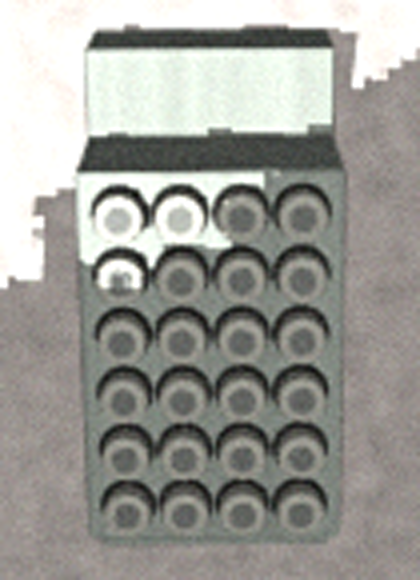

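```bash
python3 -m jog '[0.03,0,0,0,1, 0.06,0,0,0,1, 0.085,0,0,0,1, 0.1,0,0,0,1, 0.106,0,0,0,1, 0.106,0,0,0,1, 0.106,0,0,0,0.3, 0.106,0,0,0,0.3, 0.106,0,0,0,0.3, 0.106,0,0,0,0.3, 0.106,0,0,0,0.3, 0.106,0,0,0,0.3]' 50
```

```text
clock: 3.85
ee_pos: [0.4801, 0.2767, 0.0259]
orientation: [2.297, 1.57, 0.801]
force: [-2.4, -0.9, 9.6]
grip_width: 0.039
```

```bash
python3 -m jog '[-0.02,0,0,0,0.3, -0.06,0,0,0,0.3, -0.11,0,0.02,0,0.3, -0.16,0.01,0.06,0,0.3, -0.2,0.025,0.11,0,0.3, -0.23,0.035,0.16,0,0.3, -0.255,0.045,0.21,0,0.3, -0.27,0.055,0.26,0,0.3, -0.274,0.063,0.31,0,0.3, -0.274,0.067,0.34,0,0.3, -0.274,0.068,0.353,0,0.3, -0.274,0.068,0.353,0,0.3, -0.274,0.068,0.353,0,0.3, -0.274,0.068,0.353,0,0.3]'
python3 - <<'E'
from h import *
np.set_printoptions(precision=4,suppress=True)
s=observe(); T=camT("wrist",s); im=camera("wrist"); np.save("T3.npy",T); cv2.imwrite("pics/w3.png",im)
print(pose(s),s["joint_positions"],s["force"])
E
```

```text
clock: 5.6
ee_pos: [0.5741, -0.0692, 0.2993]
orientation: [-2.981, 1.57, 1.808]
force: [-0.4, -0.8, -3.8]
grip_width: 0.039
[[-0.0001  0.9971  0.0763  0.5741]
 [ 0.0004  0.0763 -0.9971 -0.0692]
 [-1.     -0.0001 -0.0004  0.2993]
 [ 0.      0.      0.      1.    ]] [-0.2506  0.4011  0.3735  1.6582 -0.1599  1.1126  0.2433] [-0.3882 -0.8428 -3.8162]
```

View pics/w3.png

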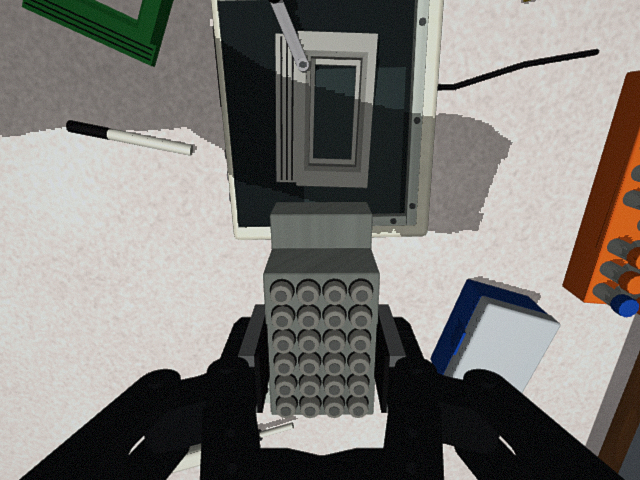

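The view holds everything: the carrier at about (328,110), the fence inner edge near column 408, the stop at (390,222), and the block in hand at (320,330). I'll zoom on the carrier and on the block.

```bash
python3 - <<'E'
from h import *
im=cv2.convertScaleAbs(cv2.imread("pics/w3.png"),alpha=1.5)
cv2.imwrite("pics/w3a.png",cv2.resize(im[0:120,260:420],None,fx=5,fy=5,interpolation=cv2.INTER_CUBIC))
cv2.imwrite("pics/w3b.png",cv2.resize(im[120:240,260:420],None,fx=5,fy=5,interpolation=cv2.INTER_CUBIC))
E
```

```text
(no output)
```

View pics/w3a.png

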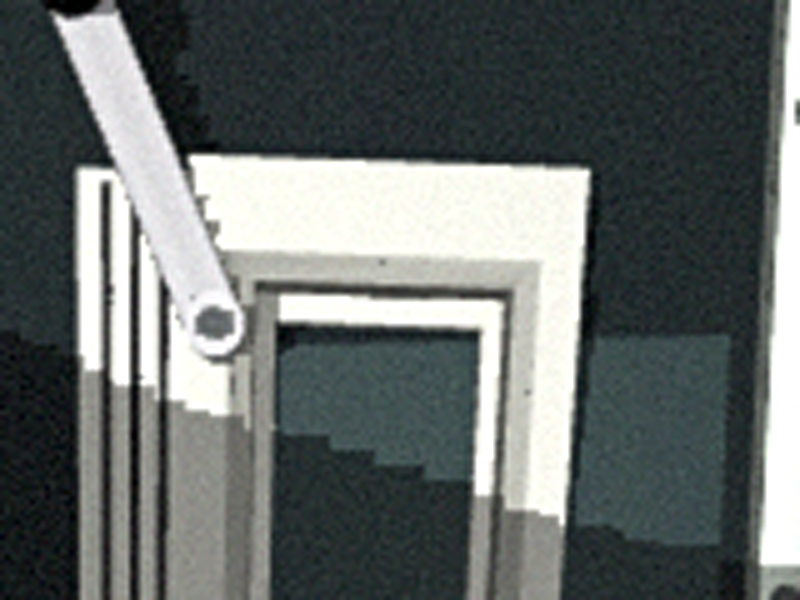

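View pics/w3b.png

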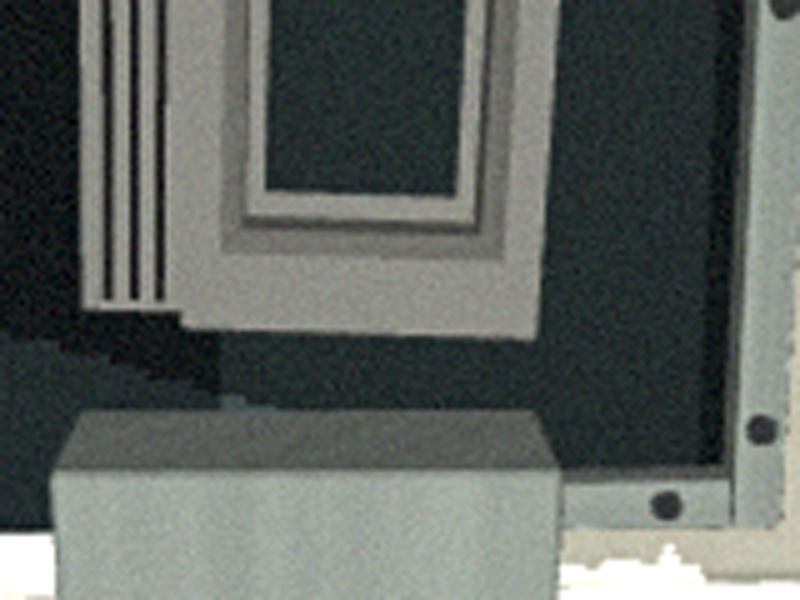

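```bash
cat > fit.py <<'E'
from h import *
def rig(model,obs):
    m=np.array(model,float);o=np.array(obs)[:,:2]; mc,oc=m.mean(0),o.mean(0); a=m-mc;b=o-oc
    th=np.arctan2((a[:,0]*b[:,1]-a[:,1]*b[:,0]).sum(),(a*b).sum()); Rm=np.array([[np.cos(th),-np.sin(th)],[np.sin(th),np.cos(th)]])
    t=oc-Rm@mc; return t,th,o-(m@Rm.T+t)
E
python3 - <<'E'
from fit import *
np.set_printoptions(precision=4,suppress=True)
T=np.load("T3.npy")
A=lambda p:np.array(p,float)/5+[260-.4,-.4]
B=lambda p:np.array(p,float)/5+[260-.4,120-.4]
px=np.r_[A([[591,170],[190,155]]),B([[538,340],[181,327]]),A([[540,262],[232,250]]),B([[503,262],[222,252]])]
m=np.array([[43,64],[-23,64],[43,-64],[-23,-64],[36,50],[-16,50],[36,-50],[-16,-50]])/1e3
o=back("wrist",px,.08,T); t,th,r=rig(m,o); print("carrier",t,th); print(r*1e3)
t4,th4,r=rig(m[:4],o[:4]); print("outer only",t4,th4,r*1e3)
Rm=np.array([[np.cos(th),-np.sin(th)],[np.sin(th),np.cos(th)]])
pk=t+Rm@[.01,0]; print("pocket",pk)
k=back("wrist",A([[75,-5]]),.087,T)[0][:2]; pv=back("wrist",A([[214,322]]),.0875,T)[0][:2]
d=Rm.T@(k-pv); print("pivot",pv,"model",t+Rm@[-.018,.038],"lever ang",np.arctan2(d[1],d[0]))
f=back("wrist",np.r_[A([[787,0],[762,565]]),B([[755,0],[733,470]])],.066,T)[:,:2]; v=f[0]-f[-1]; print("fence",f,"yaw",np.arctan2(v[1],v[0])-np.pi/2)
s=back("wrist",B([[565,480],[730,480]]),.066,T)[:,:2]; print("stop",s,np.arctan2(*(s[1]-s[0])[::-1]))
# block in hand
P=pose(); 
def intool(q): return (q-P[:3,3])@P[:3,:3]
h=P[2,3]-.0259
st=back("wrist",B([[52,470],[558,470]]),h+.021,T); print("step edge tool",intool(st))
hb=back("wrist",[[264,274],[380,273]],h+.046,T); print("high edge tool",intool(hb))
E
```

```text
carrier [0.5696 0.009 ] 0.04309782745354974
[[-0.0209 -0.198 ]
 [ 0.0592 -0.0969]
 [ 0.1963 -0.103 ]
 [-0.061   0.197 ]
 [-0.4389 -0.1796]
 [ 0.2107  0.0203]
 [-0.228   0.081 ]
 [ 0.2824  0.2791]]
outer only [0.5696 0.009 ] 0.04279871432294256 [[-0.0838 -0.1387]
 [-0.003  -0.0574]
 [ 0.1716 -0.0421]
 [-0.0848  0.2382]]
pocket [0.5796 0.0095]
pivot [0.5497 0.0465] model [0.55   0.0462] lever ang 2.0244681130828255
fence [[ 0.6409  0.1046]
 [ 0.6501  0.0156]
 [ 0.6498  0.0094]
 [ 0.6586 -0.0786]] yaw 0.09638743335080369
stop [[ 0.6258 -0.0832]
 [ 0.6583 -0.0807]] 0.07513961489854387
step edge tool [[ 0.0049 -0.0197 -0.0455]
 [ 0.0049  0.0194 -0.0455]]
high edge tool [[-0.0201 -0.0192 -0.0311]
 [-0.0201  0.02   -0.0314]]
```

```bash
python3 -m jog '[0.02,0.002,-0.01,1.9,0.3, 0.06,0.005,-0.04,1.9,0.3, 0.11,0.009,-0.068,1.9,0.3, 0.15,0.0112,-0.0768,1.9,0.3, 0.175,0.0114,-0.0768,1.9,0.3, 0.18,0.0114,-0.0768,1.9,0.3, 0.18,0.0114,-0.0768,1.9,0.3, 0.18,0.0114,-0.0768,1.9,0.3, 0.18,0.0114,-0.0768,1.9,0.3]'
python3 - <<'E'
from h import *
np.set_printoptions(precision=4,suppress=True)
s=observe(); P=pose(s); print(P,np.arctan2(P[1,1],P[0,1]))
T=camT("wrist",s); im=camera("wrist"); np.save("T4.npy",T); cv2.imwrite("pics/w4.png",im); cv2.imwrite("pics/s4.png",cv2.resize(camera("side")[180:320,250:430],None,fx=4,fy=4))
b=P[:3,3]+P[:3,:3]@[0,.0002,-.0013]; print("err",b[:2]-[.5796,.0095])
E
```

```text
clock: 6.78
ee_pos: [0.5801, 0.0071, 0.1202]
orientation: [1.738, 1.569, 0.209]
force: [-0.2, 0.2, -3.8]
grip_width: 0.0394
[[ 0.0013  0.9991  0.0415  0.5801]
 [ 0.0003  0.0415 -0.9991  0.0071]
 [-1.      0.0013 -0.0002  0.1202]
 [ 0.      0.      0.      1.    ]] 0.041517939060904126
err [ 0.0007 -0.0011]
```

View pics/w4.png

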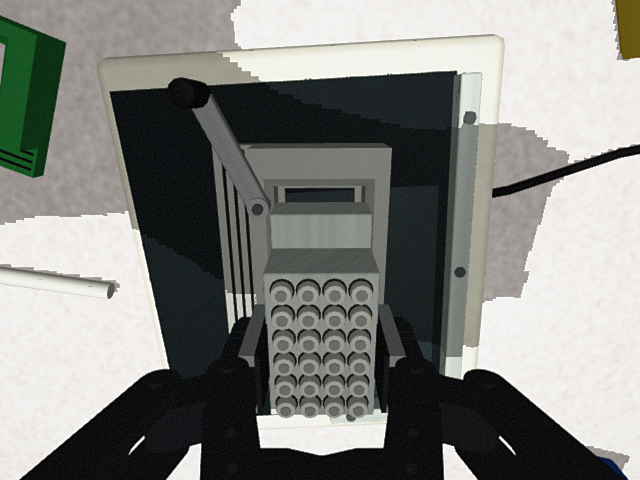

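View pics/s4.png

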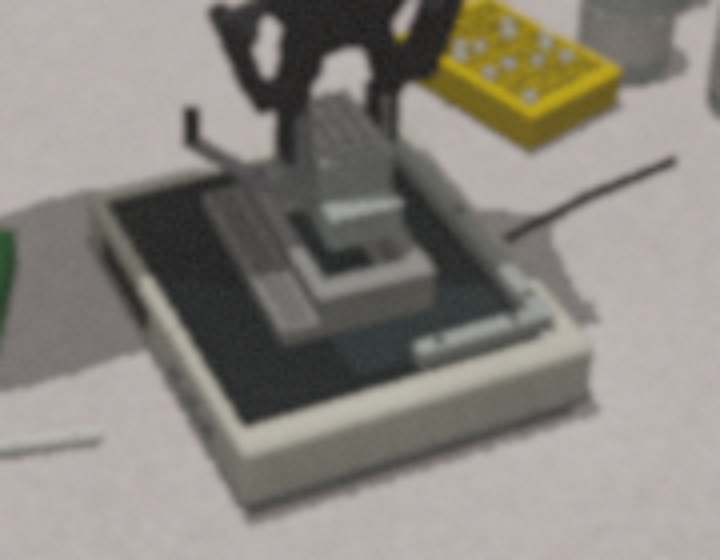

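The block hangs just over the pocket. The carrier's rear-left top corner is at (391,146), its front-left top corner at (243,151), and the hub at (258,209). Quick consistency check with these.

```bash
python3 - <<'E'
from h import *
np.set_printoptions(precision=4,suppress=True)
T=np.load("T4.npy"); t=np.array([.5696,.009]); th=.043
Rm=np.array([[np.cos(th),-np.sin(th)],[np.sin(th),np.cos(th)]])
m=np.array([[43,64],[-23,64],[36,50],[-18,38]])/1e3
w=np.c_[m@Rm.T+t,[.08,.08,.08,.0875]]; print(proj("wrist",w,T))
im=cv2.convertScaleAbs(cv2.imread("pics/w4.png"),alpha=1.5)
cv2.imwrite("pics/w4c.png",cv2.resize(im[130:290,230:400],None,fx=4,fy=3.7,interpolation=cv2.INTER_CUBIC))
E
```

```text
[[392.4523 148.1693]
 [246.9084 148.5966]
 [375.7136 178.9984]
 [258.6028 208.4189]]
```

View pics/w4c.png

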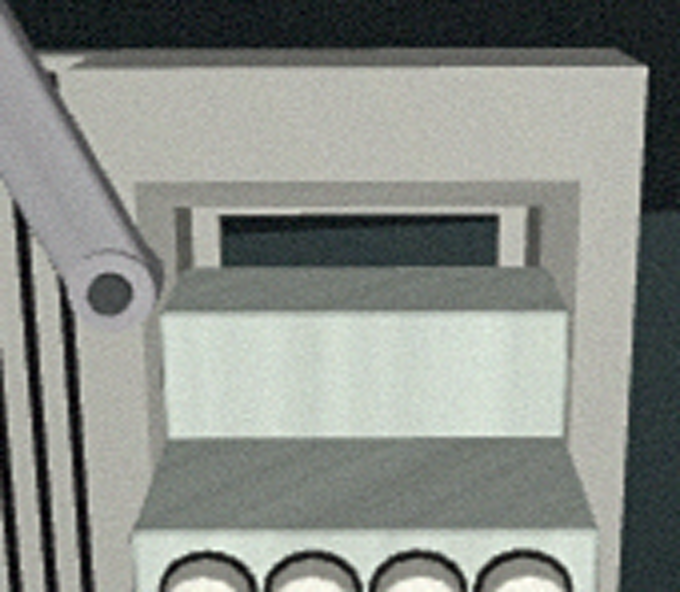

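```bash
python3 -m jog '[0,-0.0007,-0.0011,0,0.3, 0.006,-0.0007,-0.0011,0,0.3, 0.012,-0.0007,-0.0011,0,0.3, 0.018,-0.0007,-0.0011,0,0.3, 0.022,-0.0007,-0.0011,0,0.3, 0.022,-0.0007,-0.0011,0,0.3]'; python3 -m jog '[0.005,0,0,0,0.3, 0.009,0,0,0,0.3, 0.012,0,0,0,0.3, 0.013,0,0,0,0.3, 0.013,0,0,0,0.3]'
```

```text
clock: 7.62
ee_pos: [0.5788, 0.0081, 0.0969]
orientation: [-1.398, 1.57, -2.927]
force: [-0.1, 0.1, -3.3]
grip_width: 0.0391
clock: 8.25
ee_pos: [0.579, 0.0081, 0.0843]
orientation: [-1.284, 1.571, -2.814]
force: [0.5, 0.0, -3.8]
grip_width: 0.0388
```

```bash
python3 -m jog '[0.0006,0,0,0,0.3, 0.0006,0.003,0.0025,0,0.3, 0.0006,0.008,0.007,-1,0.3, 0.0006,0.014,0.012,-1.5,0.3, 0.0006,0.02,0.017,-2,0.3, 0.0006,0.026,0.022,-2.5,0.3, 0.0006,0.032,0.026,-3,0.3, 0.0006,0.036,0.029,-3,0.3, 0.0006,0.0385,0.031,-3,0.3, 0.0006,0.0389,0.0314,-3,0.3, 0.0006,0.0389,0.0314,-3,0.3]'
python3 - <<'E'
from h import *
np.set_printoptions(precision=4,suppress=True)
s=observe(); P=pose(s); print(P,np.arctan2(P[1,1],P[0,1]),s["ft_torque"])
T=camT("wrist",s); im=camera("wrist"); np.save("T5.npy",T); cv2.imwrite("pics/w5.png",im); 
E
```

```text
clock: 9.62
ee_pos: [0.6193, -0.0216, 0.0839]
orientation: [2.64, 1.57, 1.164]
force: [-3.0, 3.5, 4.4]
grip_width: 0.0388
[[ 0.0001  0.9956  0.0938  0.6193]
 [ 0.0003  0.0938 -0.9956 -0.0216]
 [-1.      0.0002 -0.0003  0.0839]
 [ 0.      0.      0.      1.    ]] 0.09393236778546346 [ 0.5797  0.6764 -0.0499]
```

View pics/w5.png

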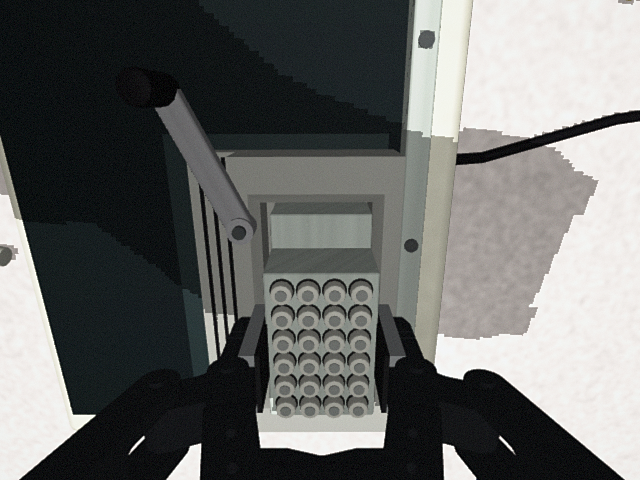

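The carrier is now about a millimetre or two short of the fence (frame edge column 404, fence edge about 408). Its hub is at (239,231). Zooming.

```bash
python3 - <<'E'
from h import *
im=cv2.convertScaleAbs(cv2.imread("pics/w5.png"),alpha=1.7)
cv2.imwrite("pics/w5c.png",cv2.resize(im[130:280,210:430],None,fx=3.6,fy=3.6,interpolation=cv2.INTER_CUBIC))
E
```

```text
(no output)
```

View pics/w5c.png

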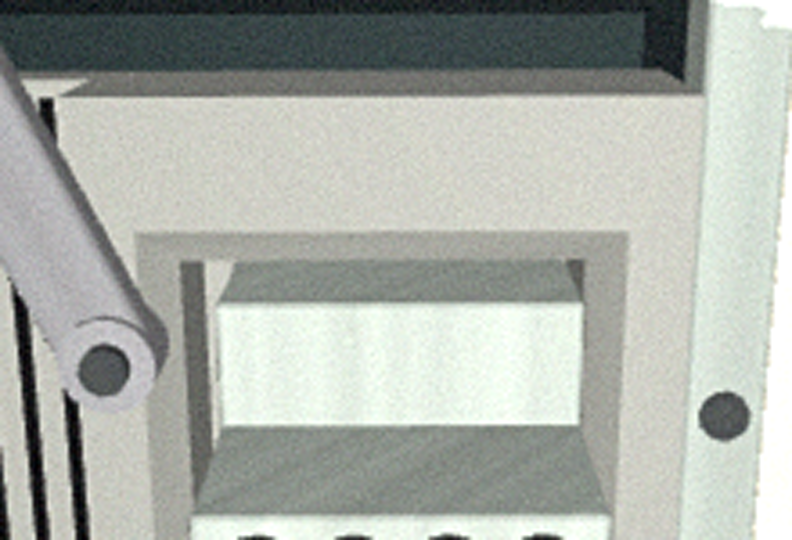

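```bash
python3 - <<'E'
from fit import *
np.set_printoptions(precision=4,suppress=True)
T=np.load("T5.npy")
A=lambda p:np.array(p,float)/3.6+[210-.36,130-.36]
o=back("wrist",A([[704,95],[60,95],[628,234],[136,234],[680,535]]),.08,T); 
m=np.array([[43,64],[-23,64],[36,50],[-16,50]])/1e3
t,th,r=rig(m,o[:4]); print("carrier",t,th); print(r*1e3)
c=np.array([.6587,-.0808]); y=.096; Rr=np.array([[np.cos(y),-np.sin(y)],[np.sin(y),np.cos(y)]])
print("carrier in corner (mm), home -43,64:",Rr.T@(t-c)*1e3)
f=back("wrist",A([[710,0],[683,535]]),.066,T)[:,:2]; print((f-c)@Rr*1e3)
v=o[0]-o[4]; print("edge yaw",np.arctan2(v[1],v[0])-np.pi/2)
E
```

```text
carrier [ 0.6071 -0.0196] 0.09241070847444945
[[-0.277   0.1561]
 [ 0.309   0.1938]
 [-0.2165 -0.1868]
 [ 0.1846 -0.1631]]
carrier in corner (mm), home -43,64: [-45.5295  65.8992]
[[  0.3439 138.4376]
 [  1.3019  74.7264]]
edge yaw 0.1066142182815133
```

```bash
python3 -m jog '[-0.0003,0.001,0.001,0,0.3, -0.0003,0.002,0.002,0,0.3, -0.0003,0.002,0.002,0,0.3]';python3 -m jog '[0,0.001,0.0005,0,0.3, 0,0.001,0.0005,0,0.3]'
```

```text
clock: 10.05
ee_pos: [0.6208, -0.023, 0.084]
orientation: [-2.193, 1.569, 2.613]
force: [-6.8, 5.6, 5.5]
grip_width: 0.0388
clock: 10.3
ee_pos: [0.6211, -0.023, 0.0839]
orientation: [-2.08, 1.567, 2.727]
force: [-13.1, 6.5, 11.8]
grip_width: 0.0387
```

```bash
python3 -m jog '[-0.0003,-0.0005,0.001,0,0.3, -0.0003,-0.0005,0.001,0,0.3]';python3 -m jog '[0,-0.0003,0.0008,0,0.3, 0,-0.0003,0.0008,0,0.3]'
```

```text
clock: 10.55
ee_pos: [0.621, -0.023, 0.084]
orientation: [-2.429, 1.567, 2.378]
force: [-9.0, 12.5, 4.9]
grip_width: 0.0391
clock: 10.8
ee_pos: [0.621, -0.0231, 0.084]
orientation: [-2.644, 1.567, 2.164]
force: [-8.0, 15.5, 4.7]
grip_width: 0.039
```

```bash
python3 -m jog '[0,-0.0008,-0.0018,0,0.3, 0,-0.0008,-0.0018,0,0.3, 0,-0.0008,-0.0018,0,0.7, 0,-0.0008,-0.0018,0,0.7, 0,-0.0008,-0.0018,0,0.7, 0,-0.0008,-0.0018,0,0.7, -0.01,-0.0008,-0.0018,0,0.7, -0.04,-0.0008,-0.0018,0,0.7, -0.09,-0.0008,-0.0018,0,0.7, -0.13,-0.0008,-0.0018,0,0.7, -0.14,-0.0008,-0.0018,0,0.7, -0.14,-0.0008,-0.0018,0,0.7]'
python3 - <<'E'
from h import *
np.set_printoptions(precision=4,suppress=True)
s=observe(); P=pose(s); print(P,np.arctan2(P[1,1],P[0,1]),s["force"])
T=camT("wrist",s); im=camera("wrist"); np.save("T6.npy",T); cv2.imwrite("pics/w6.png",im); 
cv2.imwrite("pics/w6c.png",cv2.resize(cv2.convertScaleAbs(im[120:320,180:430],alpha=1.6),None,fx=3,fy=3,interpolation=cv2.INTER_CUBIC))
E
```

```text
clock: 12.3
ee_pos: [0.6209, -0.0239, 0.2249]
orientation: [1.641, 1.57, 0.164]
force: [-0.0, -0.4, -0.3]
grip_width: 0.0596
[[ 0.0011  0.9956  0.0939  0.6209]
 [ 0.0002  0.0939 -0.9956 -0.0239]
 [-1.      0.0011 -0.0001  0.2249]
 [ 0.      0.      0.      1.    ]] 0.09408452968411038 [-0.0057 -0.3967 -0.2612]
```

View pics/w6.png

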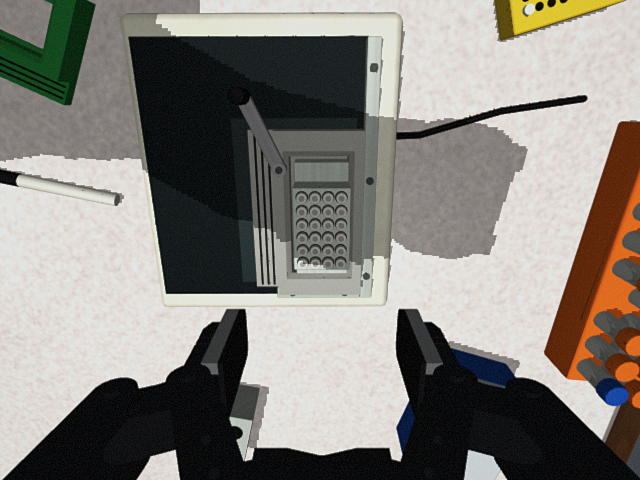

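View pics/w6c.png

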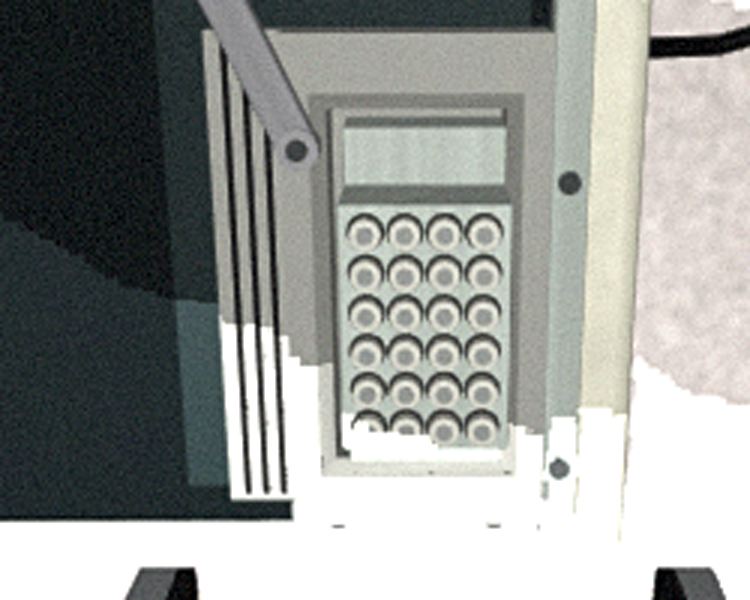

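```bash
python3 - <<'E'
from fit import *
np.set_printoptions(precision=4,suppress=True)
T=np.load("T6.npy")
A=lambda p:np.array(p,float)/3+[180-.33,120-.33]
o=back("wrist",A([[553,31],[523,94],[308,94],[322,475],[512,475]]),.08,T); 
m=np.array([[43,64],[36,50],[-16,50],[-16,-50],[36,-50]])/1e3
t,th,r=rig(m,o); print("carrier",t,th); print(r*1e3)
Rm=np.array([[np.cos(th),-np.sin(th)],[np.sin(th),np.cos(th)]])
c=np.array([.6587,-.0808]); y=.096; Rr=np.array([[np.cos(y),-np.sin(y)],[np.sin(y),np.cos(y)]])
print("in corner:",Rr.T@(t-c)*1e3)
# block top corners z=.058+.046
b=back("wrist",A([[341,204],[511,204],[507,447],[349,450]]),.104,T)[:,:2]; print("block",(b.mean(0)-t)@Rm*1e3, b)
k=back("wrist",[[239,96]],.107,T)[0][:2]; pv=back("wrist",A([[296,151]]),.0875,T)[0][:2]
print("knob carrier",(k-t)@Rm*1e3,"pivot",(pv-t)@Rm*1e3)
E
```

```text
carrier [ 0.6084 -0.0207] 0.09613677354910961
[[-0.466  -0.0574]
 [-0.1138 -0.4744]
 [ 0.6201 -0.2277]
 [ 0.7182  0.5452]
 [-0.7586  0.2143]]
in corner: [-44.269   64.6257]
block [12.7623 -1.9352] [[ 0.5993  0.0065]
 [ 0.6374  0.01  ]
 [ 0.6433 -0.049 ]
 [ 0.6054 -0.0533]]
knob carrier [-38.4619  86.1008] pivot [-17.9778  37.3533]
```

The block is seated and the carrier sits in the corner. The estimate is 1.3 mm and 0.6 mm off home, and the lever is at about 1.97 rad. Next I close the fingers and move to just in front of the knob.

```bash
python3 -m jog '[0,-0.03,-0.04,0,0, 0,-0.06,-0.075,0,0, 0.02,-0.0765,-0.09,0,0, 0.06,-0.0765,-0.09,0,0, 0.1,-0.0765,-0.09,0,0, 0.125,-0.0765,-0.09,0,0, 0.133,-0.0765,-0.09,0,0, 0.133,-0.0765,-0.09,0,0, 0.133,-0.0765,-0.09,0,0]' 30
python3 - <<'E'
from h import *
np.set_printoptions(precision=4,suppress=True)
s=observe(); P=pose(s); print(P,s["force"],s["joint_positions"])
th=.096;Rm=np.array([[np.cos(th),-np.sin(th)],[np.sin(th),np.cos(th)]])
print("tcp in carrier",(P[:2,3]-[.609,-.0208])@Rm*1e3)
im=camera("wrist"); cv2.imwrite("pics/w7.png",im)
cv2.imwrite("pics/s7.png",cv2.resize(camera("side")[170:320,250:430],None,fx=4,fy=4))
E
```

```text
clock: 13.48
ee_pos: [0.5366, 0.0585, 0.0921]
orientation: [1.684, 1.57, 0.208]
force: [1.1, -1.5, -0.2]
grip_width: -0.0004
[[ 0.001   0.9956  0.0937  0.5366]
 [ 0.0002  0.0937 -0.9956  0.0585]
 [-1.      0.001  -0.0001  0.0921]
 [ 0.      0.      0.      1.    ]] [ 1.0839 -1.5097 -0.2289] [-0.3964  0.6012  0.2458  1.9479 -0.2395  0.6192  0.0977]
tcp in carrier [-64.5022  85.8327]
```

View pics/w7.png

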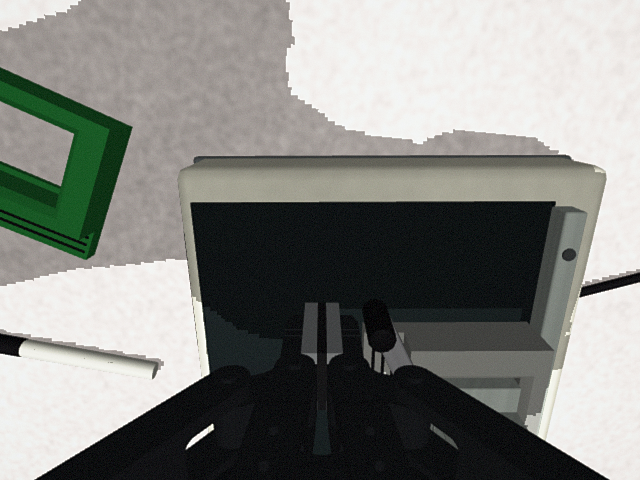

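View pics/s7.png

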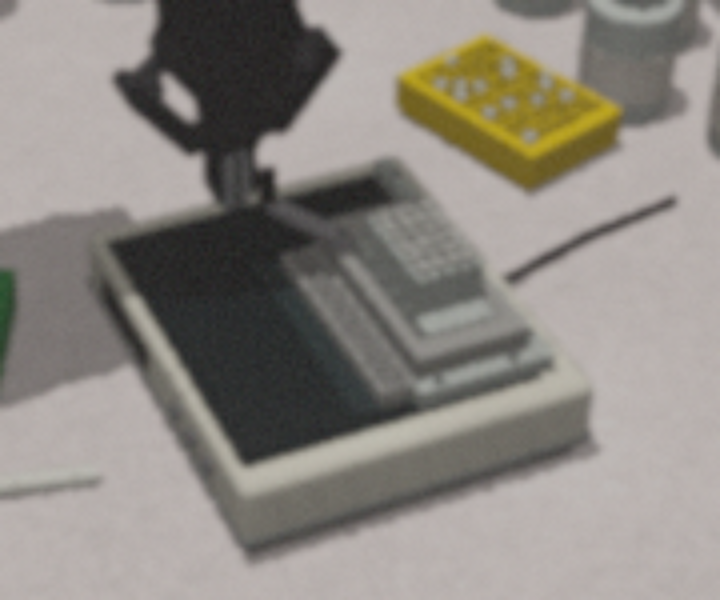

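```bash
python3 -m jog '[0,0.008,0,0,0, 0,0.014,0,0,0, 0,0.02,0,0,0, 0,0.026,0,0,0, 0,0.032,0,0,0, 0,0.038,0,0,0, 0,0.044,0,0,0, 0,0.05,0,0,0, 0,0.056,0,0,0, 0,0.06,0,0,0, 0,0.062,0,0,0, 0,0.062,0,0,0]'
python3 - <<'E'
from h import *
im=camera("wrist"); cv2.imwrite("pics/w8.png",im)
E
```

```text
clock: 15.08
ee_pos: [0.598, 0.0643, 0.0913]
orientation: [1.831, 1.571, 0.354]
force: [-0.6, -1.0, -0.1]
grip_width: -0.0001
```

View pics/w8.png

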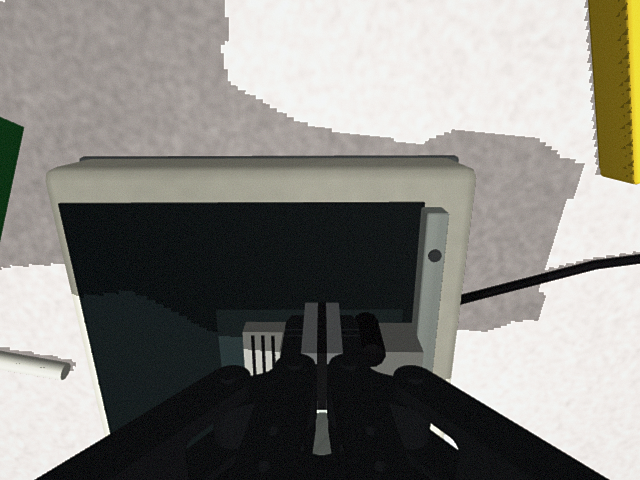

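```bash
python3 -m jog '[0,-0.008,0,0,0, 0,-0.008,-0.012,0,0, 0,-0.008,-0.026,0,0, 0,0.01,-0.026,0,0, 0,0.03,-0.026,0,0, 0,0.032,-0.026,0,0, 0,0.032,-0.018,0,0, 0,0.032,-0.01,0,0, 0,0.032,-0.003,0,0, 0,0.032,0.004,0,0, 0,0.032,0.01,0,0, 0,0.032,0.016,0,0, 0,0.032,0.021,0,0, 0,0.032,0.026,0,0, 0,0.032,0.029,0,0, 0,0.032,0.029,0,0]'
python3 - <<'E'
from h import *
np.set_printoptions(precision=4,suppress=True)
s=observe(); P=pose(s); th=.096;Rm=np.array([[np.cos(th),-np.sin(th)],[np.sin(th),np.cos(th)]])
print("tcp in carrier",(P[:2,3]-[.609,-.0208])@Rm*1e3)
im=camera("wrist"); cv2.imwrite("pics/w9.png",im)
cv2.imwrite("pics/s9.png",cv2.resize(camera("side")[170:320,250:430],None,fx=4,fy=4))
E
```

```text
clock: 17.12
ee_pos: [0.6326, 0.0395, 0.0914]
orientation: [2.927, 1.569, 1.451]
force: [3.6, 9.2, 0.9]
grip_width: 0.0001
tcp in carrier [29.2674 57.7278]
```

View pics/w9.png

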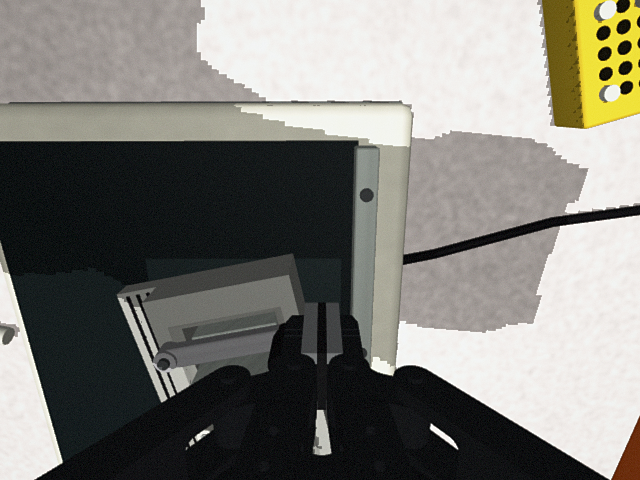

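View pics/s9.png

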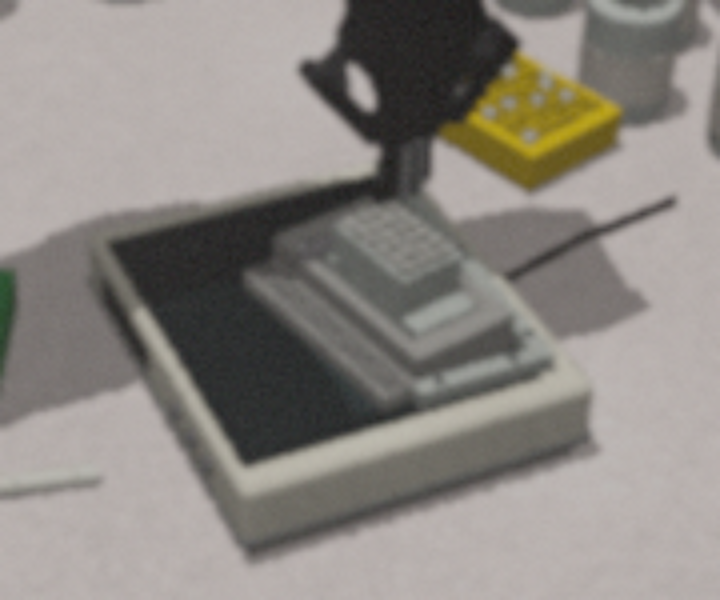

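The carrier yawed about its far-right corner when I over-pushed the lever. I back off, lift and look.

```bash
python3 -m jog '[0,0,-0.01,0,0, -0.04,0,-0.02,0,0, -0.1,-0.01,0.01,0,0, -0.14,-0.015,0.05,0,0, -0.14,-0.02,0.085,0,0, -0.14,-0.02,0.085,0,0, -0.14,-0.02,0.085,0,0]'
python3 - <<'E'
from h import *
np.set_printoptions(precision=4,suppress=True)
s=observe(); P=pose(s); print(P)
T=camT("wrist",s); im=camera("wrist"); np.save("T10.npy",T); cv2.imwrite("pics/w10.png",im); 
cv2.imwrite("pics/w10c.png",cv2.resize(cv2.convertScaleAbs(im[80:330,140:440],alpha=1.6),None,fx=2.6,fy=2.4,interpolation=cv2.INTER_CUBIC))
E
```

```text
clock: 18.1
ee_pos: [0.6202, -0.0475, 0.2309]
orientation: [-1.85, 1.57, 2.956]
force: [-0.0, 0.7, 0.6]
grip_width: -0.0001
[[-0.0011  0.9956  0.0941  0.6202]
 [ 0.0002  0.0941 -0.9956 -0.0475]
 [-1.     -0.0011 -0.0003  0.2309]
 [ 0.      0.      0.      1.    ]]
```

View pics/w10c.png

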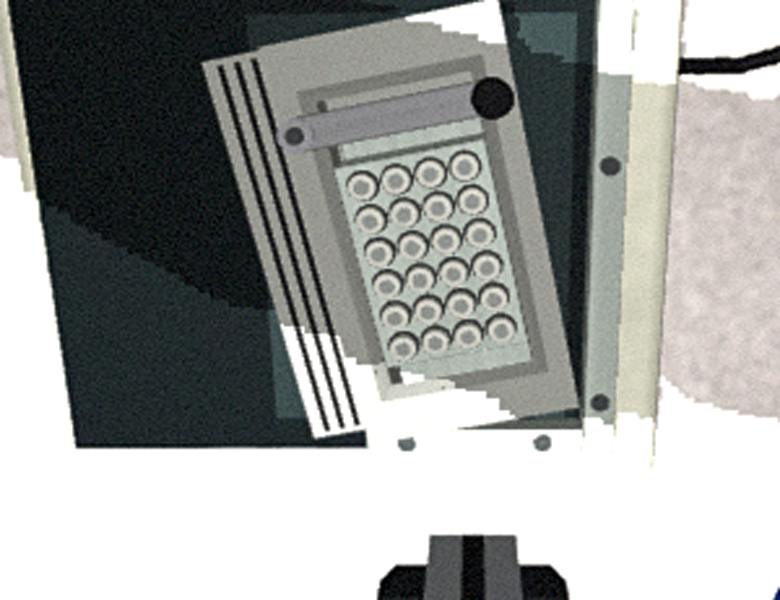

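```bash
python3 - <<'E'
from fit import *
np.set_printoptions(precision=4,suppress=True)
T=np.load("T10.npy")
A=lambda p:np.array(p,float)/[2.6,2.4]+[140-.3,80-.3]
o=back("wrist",A([[502,0],[578,410],[485,55],[548,372],[382,400],[298,92]]),.08,T); 
m=np.array([[43,64],[43,-64],[36,50],[36,-50],[-16,-50],[-16,50]])/1e3
t,th,r=rig(m,o); print("carrier",t,th); print(r*1e3)
Rm=np.array([[np.cos(th),-np.sin(th)],[np.sin(th),np.cos(th)]])
b=back("wrist",A([[464,166],[502,329],[403,347],[362,187]]),.1085,T)[:,:2]
bc=(b.mean(0)-t)@Rm; v=b[0]-b[1]; print("block in carrier",bc*1e3,"dyaw",np.arctan2(v[1],v[0])-np.pi/2-th)
k=back("wrist",A([[492,99]]),.107,T)[0][:2]; pv=back("wrist",A([[294,136]]),.0875,T)[0][:2]
k=(k-t)@Rm;pv=(pv-t)@Rm; print(k*1e3,pv*1e3,"lever",np.arctan2(*(k-pv)[::-1]),np.arctan2(*(k-[-.018,.038])[::-1]))
c=np.array([.6587,-.0808]); y=.096; Rr=np.array([[np.cos(y),-np.sin(y)],[np.sin(y),np.cos(y)]])
print("in corner:",Rr.T@(t-c)*1e3, th-y)
E
```

```text
carrier [ 0.5952 -0.0188] 0.28827365584787684
[[ 0.2144 -0.2929]
 [-0.229  -0.4318]
 [-0.1035 -0.14  ]
 [-0.2018  0.4143]
 [ 0.4892  0.8428]
 [-0.1694 -0.3923]]
block in carrier [11.8596 -1.2214] dyaw 0.01859861231658383
[35.1374 38.4431] [-19.1458  37.914 ] lever 0.009747531141529885 0.008338462125642203
in corner: [-57.2262  67.7665] 0.19227365584787684
```

The lever is shut (about 0.01 rad) and the block is still seated, but the carrier is askew by 0.19 rad. I'll regrip the block, turn the assembly square, and bring it home again as before.

```bash
python3 -m jog '[0,-0.005,-0.015,-6,0.7, 0,-0.0102,-0.032,-11.8,0.7, 0.03,-0.0102,-0.032,-11.8,0.7, 0.07,-0.0102,-0.032,-11.8,0.7, 0.09,-0.0102,-0.032,-11.8,0.7, 0.09,-0.0102,-0.032,-11.8,0.7]' 40
python3 - <<'E'
from h import *
np.set_printoptions(precision=4,suppress=True)
s=observe(); P=pose(s); print(P[:3,3],np.arctan2(P[1,1],P[0,1]),s["grip_width"])
im=camera("wrist"); cv2.imwrite("pics/w11.png",im)
E
```

```text
clock: 18.9
ee_pos: [0.6065, -0.0162, 0.1398]
orientation: [-1.83, 1.568, -3.099]
force: [-0.6, 0.4, 1.2]
grip_width: 0.0603
[ 0.6065 -0.0162  0.1398] 0.3011694359976286 0.060296609570753466
```

View pics/w11.png

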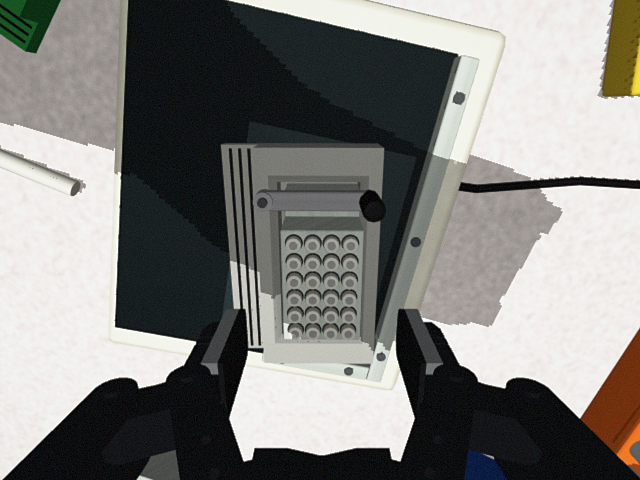

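The block is centred between the fingers at (321,285), so I go down and grip.

```bash
python3 -m jog '[0.02,0,0,0,0.7, 0.04,0,0,0,0.7, 0.05,0,0,0,0.7, 0.053,0,0,0,0.7, 0.053,0,0,0,0.7, 0.053,0,0,0,0.3, 0.053,0,0,0,0.3, 0.053,0,0,0,0.3, 0.053,0,0,0,0.3, 0.053,0,0,0,0.3]' 40
```

```text
clock: 20.2
ee_pos: [0.6076, -0.0173, 0.0891]
orientation: [1.433, 1.57, 0.162]
force: [-2.4, 0.6, 6.5]
grip_width: 0.0389
```

```bash
python3 -m jog '[0,0,0,2,0.3, 0,0.001,0.001,4,0.3, 0,0.003,0.002,6,0.3, 0,0.005,0.0035,8,0.3, 0,0.007,0.005,10,0.3, 0,0.009,0.0065,11.8,0.3, 0,0.0101,0.0075,11.8,0.3, 0,0.0101,0.0075,11.8,0.3]'; python3 - <<'E'
from h import *
s=observe(); P=pose(s); print(np.arctan2(P[1,1],P[0,1]),s["ft_torque"])
E
```

```text
clock: 21.2
ee_pos: [0.6189, -0.0209, 0.0891]
orientation: [-2.64, 1.57, 2.166]
force: [-7.4, 3.2, 12.9]
grip_width: 0.0389
0.09361006929254646 [ 0.5682809   1.56065682 -0.11375855]
```

```bash
python3 -m jog '[-0.0006,0.0005,0.0005,0.2,0.3, -0.0006,0.001,0.001,0.2,0.3, -0.0006,0.001,0.001,0.2,0.3]'; python3 -m jog '[0,0.001,0.001,0,0.3, 0,0.001,0.001,0,0.3]';python3 -m jog '[0,0.0005,0.001,0,0.3, 0,0.0005,0.001,0,0.3]'
```

```text
clock: 21.58
ee_pos: [0.6202, -0.0219, 0.0892]
orientation: [-2.605, 1.57, 2.198]
force: [-3.8, 3.4, 5.6]
grip_width: 0.0392
clock: 21.82
ee_pos: [0.6205, -0.0221, 0.0891]
orientation: [-2.286, 1.568, 2.517]
force: [-10.6, 7.2, 10.2]
grip_width: 0.0388
clock: 22.08
ee_pos: [0.6206, -0.0221, 0.0891]
orientation: [-2.354, 1.567, 2.45]
force: [-14.1, 11.6, 15.2]
grip_width: 0.0391
```

```bash
python3 -m jog '[-0.0006,-0.0008,0.001,0,0.3, -0.0006,-0.0008,0.001,0,0.3]';python3 -m jog '[0,-0.0003,0.0008,0,0.3, 0,-0.0003,0.0008,0,0.3]'
python3 - <<'E'
from h import *
im=camera("wrist"); cv2.imwrite("pics/w12.png",im)
cv2.imwrite("pics/s12.png",cv2.resize(camera("side")[170:320,250:430],None,fx=4,fy=4))
E
```

```text
clock: 22.32
ee_pos: [0.6204, -0.0224, 0.0893]
orientation: [-2.603, 1.567, 2.201]
force: [-7.8, 15.0, 4.2]
grip_width: 0.0391
clock: 22.58
ee_pos: [0.6203, -0.0224, 0.0893]
orientation: [-2.751, 1.566, 2.054]
force: [-6.5, 17.4, 2.8]
grip_width: 0.0389
```

View pics/w12.png

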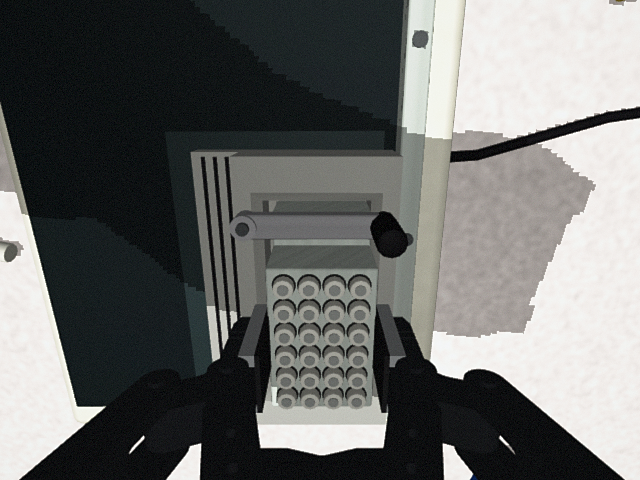

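View pics/s12.png

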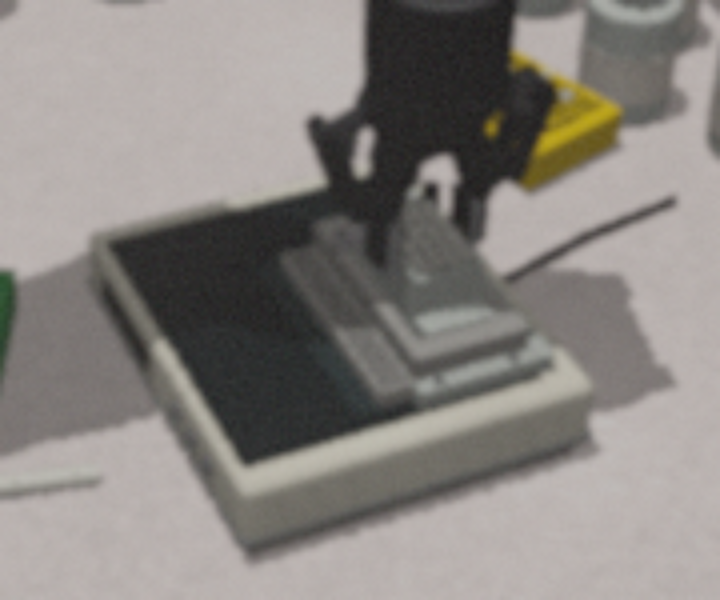

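```bash
python3 -m jog '[-0.0003,-0.0018,-0.003,0,0.3, -0.0003,-0.0018,-0.003,0,0.3]'; python3 -m jog '[0,0,0,0,0.7, 0,0,0,0,0.7, 0,0,0,0,0.7, 0,0,0,0,0.7, -0.01,0,0,0,0.7, -0.04,0,0,0,0.7, -0.09,0,0,0,0.7, -0.13,0,0,0,0.7, -0.14,0,0,0,0.7, -0.14,0,0,0,0.7]'
python3 - <<'E'
from h import *
np.set_printoptions(precision=4,suppress=True)
s=observe(); P=pose(s); print(P,s["force"],s["joint_positions"])
T=camT("wrist",s); im=camera("wrist"); np.save("T13.npy",T); cv2.imwrite("pics/w13.png",im); 
cv2.imwrite("pics/w13c.png",cv2.resize(cv2.convertScaleAbs(im[120:320,180:430],alpha=1.6),None,fx=3,fy=3,interpolation=cv2.INTER_CUBIC))
E
```

```text
clock: 22.92
ee_pos: [0.6189, -0.0224, 0.0898]
orientation: [-2.749, 1.57, 2.054]
force: [-2.4, 6.3, -0.0]
grip_width: 0.0389
clock: 24.18
ee_pos: [0.6191, -0.0232, 0.2304]
orientation: [1.657, 1.57, 0.177]
force: [-0.5, -0.0, -0.6]
grip_width: 0.0595
[[ 0.001   0.9959  0.0904  0.6191]
 [ 0.0002  0.0904 -0.9959 -0.0232]
 [-1.      0.001  -0.0001  0.2304]
 [ 0.      0.      0.      1.    ]] [-0.4693 -0.0289 -0.5884] [-0.2785  0.5343  0.3281  1.6307 -0.1955  1.008   0.2022]
```

View pics/w13c.png

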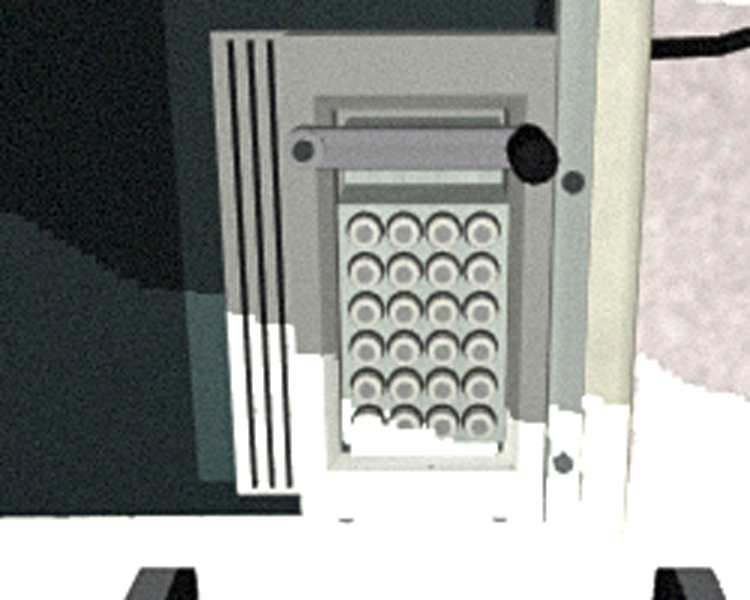

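```bash
python3 - <<'E'
from fit import *
np.set_printoptions(precision=4,suppress=True)
T=np.load("T13.npy")
A=lambda p:np.array(p,float)/3+[180-.33,120-.33]
o=back("wrist",A([[557,33],[527,96],[314,96],[327,468],[516,468]]),.08,T); 
m=np.array([[43,64],[36,50],[-16,50],[-16,-50],[36,-50]])/1e3
t,th,r=rig(m,o); print("carrier",t,th); print(r*1e3)
Rm=np.array([[np.cos(th),-np.sin(th)],[np.sin(th),np.cos(th)]])
c=np.array([.6587,-.0808]); y=.096; Rr=np.array([[np.cos(y),-np.sin(y)],[np.sin(y),np.cos(y)]])
print("in corner:",Rr.T@(t-c)*1e3)
b=back("wrist",A([[366,229],[481,229],[480,423],[368,423]]),.1085,T)[:,:2]; print("block in carrier",(b.mean(0)-t)@Rm*1e3)
k=back("wrist",A([[527,154]]),.107,T)[0][:2]; pv=back("wrist",A([[303,151]]),.0875,T)[0][:2]
k=(k-t)@Rm;pv=(pv-t)@Rm; print(k*1e3,pv*1e3,"lever",np.arctan2(*(k-pv)[::-1]))
# front-of-step line and step point
for p in [(-.033,0,.064)]:
    w=t+Rm@p[:2]; P=pose(); d=np.r_[w,p[2]]-P[:3,3]; print("step",w,"tool delta",d@P[:3,:3])
E
```

```text
carrier [ 0.608  -0.0205] 0.09148695974598452
[[-0.2289 -0.0302]
 [ 0.0507 -0.7563]
 [ 0.2711 -0.6168]
 [ 0.4033  0.8089]
 [-0.4962  0.5944]]
in corner: [-44.7309  64.8462]
block in carrier [10.7675 -1.0451]
[34.0171 39.4238] [-18.1689  37.2149] lever 0.04230265641892702
step [ 0.5751 -0.0236] tool delta [ 0.1654 -0.0434 -0.0035]
```

The carrier, block and lever all check out, and the lever arm runs parallel to the frame edge. Next I rotate the hand 90° and position it over the finger step.

```bash
python3 -m jog '[0,-0.01,0,-10,0.3, 0,-0.02,-0.001,-20,0.3, 0,-0.03,-0.002,-30,0.3, 0,-0.04,-0.003,-40,0.3, 0,-0.047,-0.0036,-50,0.3, 0,-0.047,-0.0036,-60,0.3, 0.02,-0.047,-0.0036,-70,0.3, 0.05,-0.047,-0.0036,-80,0.3, 0.09,-0.047,-0.0036,-89.8,0.3, 0.12,-0.047,-0.0036,-89.8,0.3, 0.14,-0.047,-0.0036,-89.8,0.3, 0.14,-0.047,-0.0036,-89.8,0.3, 0.14,-0.047,-0.0036,-89.8,0.3]' 40
python3 - <<'E'
from h import *
np.set_printoptions(precision=4,suppress=True)
s=observe(); P=pose(s); print(P,s["force"],s["joint_positions"],np.arctan2(P[1,1],P[0,1])-np.pi/2)
th=.094;Rm=np.array([[np.cos(th),-np.sin(th)],[np.sin(th),np.cos(th)]])
print("tcp in carrier",(P[:2,3]-[.608,-.0205])@Rm*1e3)
im=camera("wrist"); cv2.imwrite("pics/w14.png",im)
cv2.imwrite("pics/s14.png",cv2.resize(camera("side")[170:320,250:430],None,fx=4,fy=4))
E
```

```text
clock: 25.85
ee_pos: [0.5719, -0.0239, 0.09]
orientation: [2.9, 1.571, 2.987]
force: [-0.2, -0.5, 0.6]
grip_width: 0.0257
[[-0.0002 -0.0869  0.9962  0.5719]
 [ 0.      0.9962  0.0869 -0.0239]
 [-1.      0.     -0.0001  0.09  ]
 [ 0.      0.      0.      1.    ]] [-0.1779 -0.5321  0.5761] [-0.0219  0.6257 -0.0561  1.8503  0.053   0.6672  1.5487] 0.08699468566582103
tcp in carrier [-36.2598   0.0086]
```

View pics/w14.png

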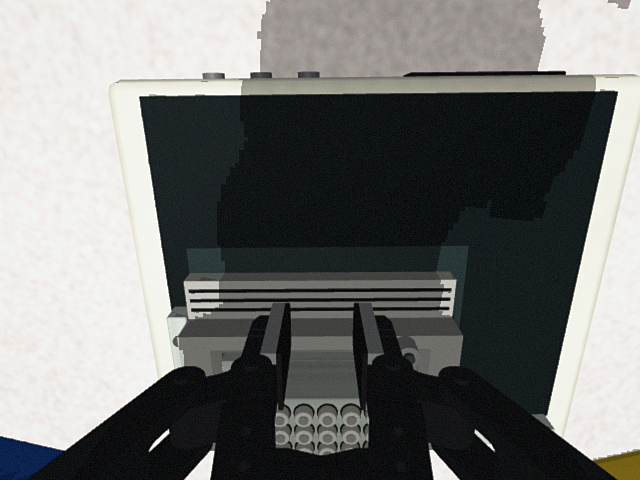

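View pics/s14.png

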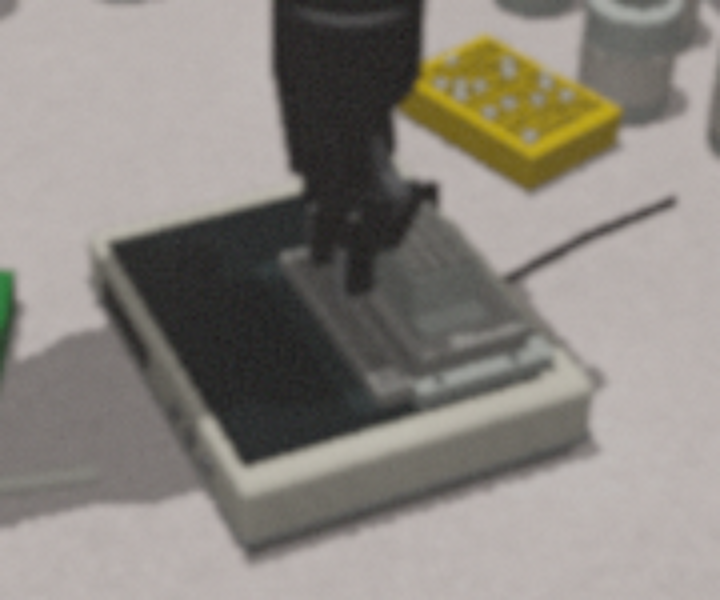

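The fingertips are over the step (rows 305–365), just in front of the wall. I'll descend slowly, backed off 1.5 mm, and watch for contact.

```bash
python3 -m jog '[0.008,0,-0.0015,0,0.3, 0.016,0,-0.0015,0,0.3, 0.022,0,-0.0015,0,0.3, 0.023,0,-0.0015,0,0.3, 0.023,0,-0.0015,0,0.3]';python3 -m jog '[0.001,0,0,0,0.3, 0.002,0,0,0,0.3, 0.002,0,0,0,0.3]'; python3 -m jog '[0.001,0,0,0,0.3, 0.002,0,0,0,0.3, 0.002,0,0,0,0.3]'
```

```text
clock: 26.58
ee_pos: [0.5704, -0.0241, 0.0668]
orientation: [-2.508, 1.571, -2.421]
force: [-0.2, 0.7, -0.7]
grip_width: 0.0254
clock: 26.95
ee_pos: [0.5704, -0.024, 0.0648]
orientation: [-2.07, 1.571, -1.983]
force: [-0.0, 0.3, -0.1]
grip_width: 0.0255
clock: 27.32
ee_pos: [0.5705, -0.024, 0.0638]
orientation: [-0.201, 1.57, -0.114]
force: [-6.9, 0.1, 22.2]
grip_width: 0.0258
```

```bash
python3 -m jog '[-0.0006,0,0.001,0,0.3, -0.0006,0,0.0015,0,0.3, -0.0006,0,0.0015,0,0.3]';python3 -m jog '[0,0,0.001,0,0.3, 0,0,0.001,0,0.3]'
```

```text
clock: 27.7
ee_pos: [0.5706, -0.0241, 0.0639]
orientation: [-3.106, 1.568, -3.019]
force: [-12.7, 1.0, 20.3]
grip_width: 0.0259
clock: 27.95
ee_pos: [0.5717, -0.024, 0.0639]
orientation: [-3.097, 1.568, -3.01]
force: [-12.3, 0.0, 19.0]
grip_width: 0.0259
```

```bash
python3 -m jog '[-0.0004,0,0.001,0,0.3, -0.0004,0,0.001,0,0.3]';python3 -m jog '[0,0,0.001,0,0.3, 0,0,0.001,0,0.3]';python3 -m jog '[0,0,0.001,0,0.3, 0,0,0.001,0,0.3]'
```

```text
clock: 28.2
ee_pos: [0.5739, -0.0237, 0.064]
orientation: [-0.221, 1.571, -0.134]
force: [-1.9, -0.3, 5.8]
grip_width: 0.0257
clock: 28.45
ee_pos: [0.574, -0.0237, 0.0639]
orientation: [-3.129, 1.569, -3.042]
force: [-8.0, -0.0, 12.3]
grip_width: 0.0256
clock: 28.7
ee_pos: [0.5751, -0.0237, 0.0639]
orientation: [-3.106, 1.569, -3.019]
force: [-6.6, -0.4, 10.8]
grip_width: 0.0257
```

```bash
python3 -m jog '[0,0,0.001,0,0.3, 0,0,0.001,0,0.3]';python3 -m jog '[0,0,0.001,0,0.3, 0,0,0.001,0,0.3]';python3 -m jog '[0,0,0.001,0,0.3, 0,0,0.001,0,0.3]'
```

```text
clock: 28.95
ee_pos: [0.5758, -0.0237, 0.0639]
orientation: [-3.082, 1.569, -2.995]
force: [-9.5, -0.3, 14.2]
grip_width: 0.026
clock: 29.2
ee_pos: [0.5758, -0.0236, 0.0639]
orientation: [-3.108, 1.567, -3.021]
force: [-16.1, -0.3, 20.3]
grip_width: 0.0256
clock: 29.45
ee_pos: [0.5759, -0.0236, 0.0639]
orientation: [-3.12, 1.565, -3.034]
force: [-22.3, -1.2, 26.9]
grip_width: 0.0259
```

```bash
python3 - <<'E'
from h import *
np.set_printoptions(precision=4,suppress=True)
s=observe(); T=camT("wrist",s); np.save("T15.npy",T); print(s["force"],s["clock"])
im=camera("wrist"); cv2.imwrite("pics/w15.png",im)
cv2.imwrite("pics/t15.png",cv2.resize(cv2.convertScaleAbs(camera("top")[180:290,255:375],alpha=1.5),None,fx=6,fy=5.4,interpolation=cv2.INTER_CUBIC))
cv2.imwrite("pics/s15.png",cv2.resize(cv2.convertScaleAbs(camera("side")[200:300,265:415],alpha=1.4),None,fx=5,fy=5,interpolation=cv2.INTER_CUBIC))
E
```

```text
[-22.3254  -1.193   26.8934] 29.45
```

View pics/w15.png

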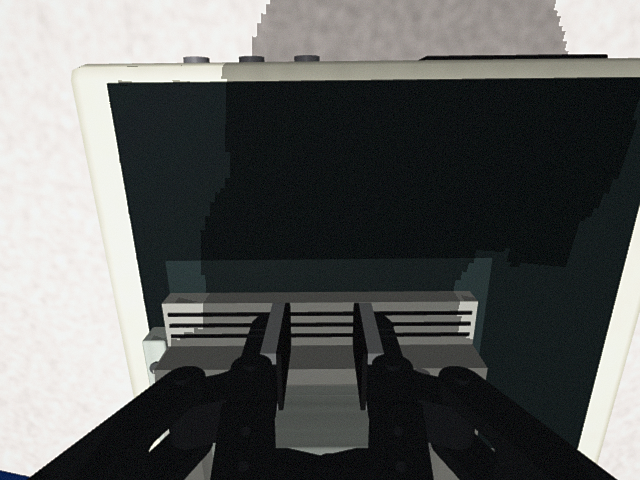

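View pics/t15.png

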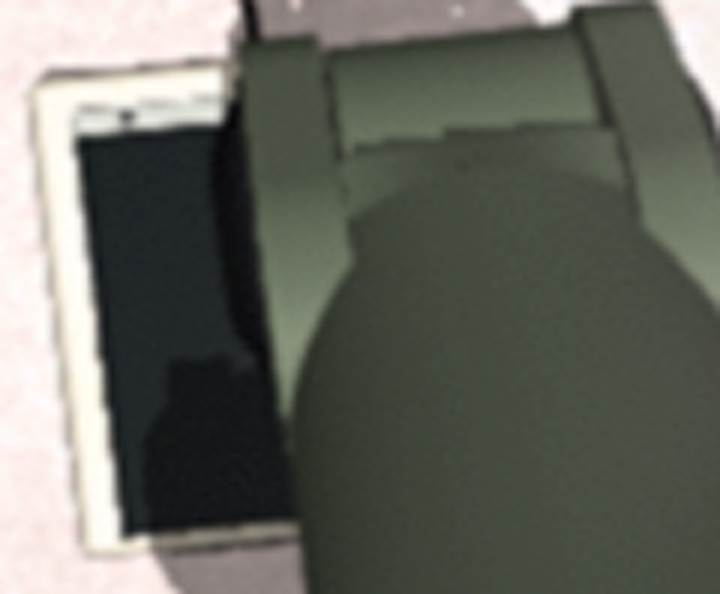

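View pics/s15.png

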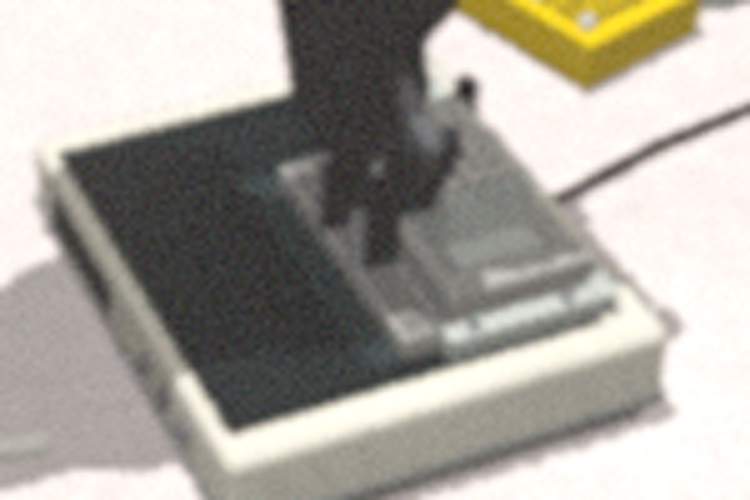

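```bash
python3 - <<'E'
from h import *
im=cv2.convertScaleAbs(cv2.imread("pics/w15.png"),alpha=1.6)
cv2.imwrite("pics/w15a.png",cv2.resize(im[280:400,120:280],None,fx=5,fy=5,interpolation=cv2.INTER_CUBIC))
cv2.imwrite("pics/w15b.png",cv2.resize(im[280:400,350:510],None,fx=5,fy=5,interpolation=cv2.INTER_CUBIC))
E
```

```text
(no output)
```

View pics/w15a.png

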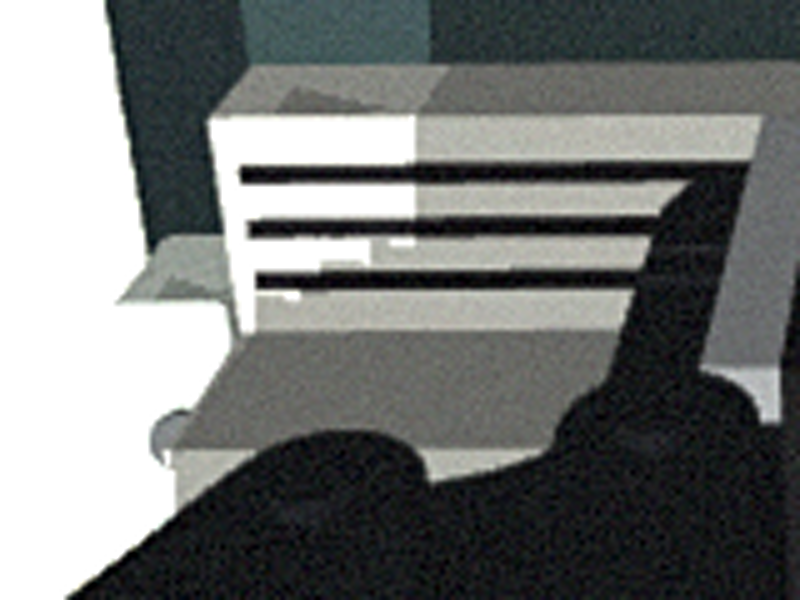

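View pics/w15b.png

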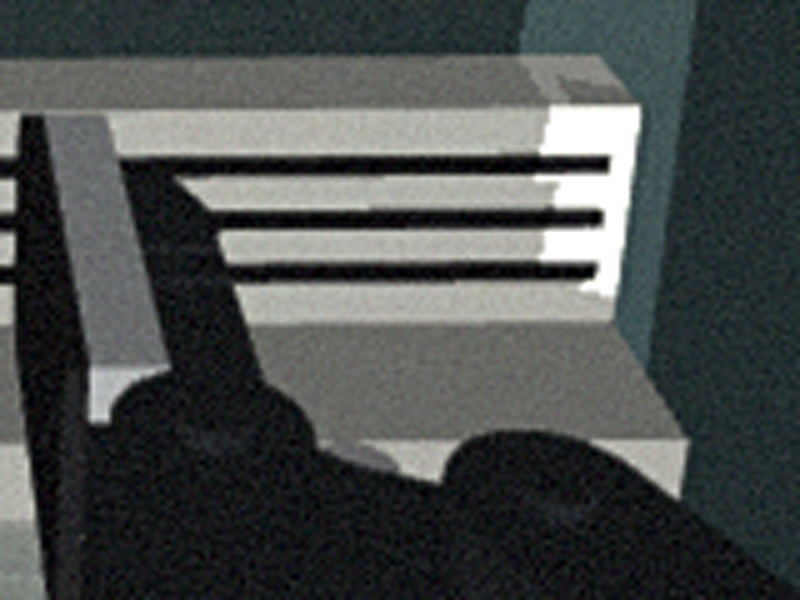

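```bash
python3 - <<'E'
from fit import *
np.set_printoptions(precision=4,suppress=True)
T=np.load("T15.npy")
A=lambda p:np.array(p,float)/5+[120-.4,280-.4]
B=lambda p:np.array(p,float)/5+[350-.4,280-.4]
px=np.r_[A([[209,117],[242,332]]),B([[640,106],[616,321]]),A([[176,448]]),B([[686,439]])]
m=np.array([[-43,-64],[-23,-64],[-43,64],[-23,64],[-23,-64],[-23,64]])/1e3
o=back("wrist",px,[.064,.064,.064,.064,.08,.08],T); t,th,r=rig(m,o); print("carrier",t,th); print(r*1e3)
for c in ([.6587,-.0808],):
  y=.096; Rr=np.array([[np.cos(y),-np.sin(y)],[np.sin(y),np.cos(y)]]); print("in corner",Rr.T@(t-c)*1e3,th-y)
st=back("wrist",A([[230,300]]),.066,T)[0][:2]; Rm=np.array([[np.cos(th),-np.sin(th)],[np.sin(th),np.cos(th)]])
print("stop inner front corner in carrier frame (home: -27,-64):",(st-t)@Rm*1e3)
# reader front edge yaw: glass near edge
g=back("wrist",[[108,83],[636,75]],.054,T); v=g[0]-g[1]; print("glass edge yaw?",np.arctan2(-v[1],-v[0])-np.pi/2)
E
```

```text
carrier [ 0.6097 -0.0206] 0.09383064291557926
[[-0.0101  0.0003]
 [ 0.1377  0.0011]
 [ 0.0467 -0.3779]
 [ 0.0676 -0.0082]
 [-0.2712  0.8922]
 [ 0.0293 -0.5075]]
in corner [-42.968   64.5805] -0.002169357084420745
stop inner front corner in carrier frame (home: -27,-64): [-27.2431 -63.6778]
glass edge yaw? 0.09953942232436375
```

```bash
python3 -m jog '[0,-0.0003,0,0,0.3, 0,-0.0003,0,0,0.3, 0,-0.0003,0,0,0.3, 0,-0.0003,0,0,0.3, 0,-0.0003,0,0,0.3, 0,-0.0003,0,0,0.3]'
python3 - <<'E'
from h import *
camera("side"); print(observe()["force"],observe()["ee_pos"])
from h import camT,back
d=models.outline_of("lever_knob","side")
c=[.6097,-.0206];th=.0938
for ang in (0,.1,.3):
    k=np.array([-.018+.054*np.cos(ang),.038+.054*np.sin(ang)]); w=[c[0]+k[0]*np.cos(th)-k[1]*np.sin(th),c[1]+k[0]*np.sin(th)+k[1]*np.cos(th),.107]; print(ang,proj("side",w)) 
for x in d[:3]: print(x["conf"],x["extent"])
E
```

```text
clock: 30.35
ee_pos: [0.5759, -0.0237, 0.0639]
orientation: [3.121, 1.565, -3.075]
force: [-22.7, 0.7, 26.1]
grip_width: 0.0256
[-23.1707272    0.80115398  26.76351922] [ 0.57589287 -0.02369047  0.06389162]
0 [[357.40282722 215.50569937]]
0.1 [[356.17924749 214.23783695]]
0.3 [[353.15955645 211.94492478]]
0.63 [207.3, 241.2, 9.4, 25.6]
```

The force is steady at about 23 N forward and 27 N down, and the side view puts the knob top at about (358,216), matching a lever angle of 0. Handing in.

```bash
python3 -c "
from station import ticket; print(ticket.close_job())"
```

```text
the job is handed in; nothing more can be done
None
```

I handed the job in at about 30.4 s with the arm still pressing. No verdict was reported.

**What I did**
- I gripped the tube block and lowered it into the pocket.
- Still holding it, I slid the carrier into the corner until I felt the fence and the stop.
- I swung the lever shut with closed fingers. That over-pushed it and turned the carrier 0.19 rad askew.
- I regripped the seated block, turned the carrier square and brought it home again.
- I ended with the fingertips on the front step, pushing forward and down together.

**Last checks**

| Check | Measured | Target |
|---|---|---|
| Carrier position from the corner | (-43.0, 64.6) mm | (-43, 64) mm |
| Carrier skew | about 0.002 rad | under 0.025 rad |
| Wrist force, forward | about 23 N | over 3 N on the fence |
| Wrist force, down | about 27 N, so about 34 N on the glass with the carrier's own weight | 11 to 60 N |

- **Block:** it was about 1.3 mm off the pocket centre before the final push, and it looked fully down. I did not measure its height directly.
- **Lever:** the readings disagreed slightly. The wrist view gave 0.01 rad, then 0.04 rad after the regrip. The side view after the final push matched 0. All are under 0.1 rad.
- **Force on the fence:** I worked this out from the wrist force, less possible friction on the glass, as at least 12 N. It was not read directly.
- **Other things on the bench:** the hand stayed clear of them throughout, but I did not re-measure their positions at the end.

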